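# Level a sprung bolt-rack shelf

## Task

Lay the spirit level flat along the middle of the small aluminium shelf, between its yellow lines, and level the shelf: turn the red T-bar of its levelling foot until, with the level pressed down so that the shelf sits firmly on its foot, the bubble rests wholly between the two black lines. Finish while still pressing the level down, with the shelf on its foot and the bubble centred: the program ends holding that push. Leave the boxes, bins, wrench, bolt and washer where they are.

Things in the scene. Friction and masses are not known exactly. Their poses are not given: they have to be found in the camera images.
- rack: Heavy fixed frame of the shelf: dark base plate 150 mm (x) by 370 mm (y), 10 mm thick, fixed to the table and standing level. Origin on the table under the frame's middle. The shelf's length runs along the rack's y: hinge end at y = -130 mm, levelling foot at y = +150 mm (both at rack x = 0).
- deck: Aluminium tread-plate shelf, 130 mm (x) by 250 mm (y), 8 mm thick, two yellow lines along y. Origin on its hinge axis (own x), 58 mm above the table; plate from y = 0 to 250 mm, upper face 12 mm above the origin. Springs hold it tilted 0.06 rad, foot end high, even with the level on it. Pressed down, it stops on the foot's collar, 280 mm from the hinge; at the start that is too low: foot end low.
- deck_seat (a point): Point on the shelf's upper face midway between the yellow lines, 110 mm from the hinge: where the level's middle belongs (within 25 mm). Axes as deck. To seat the shelf on its foot takes about 6 N on the level here, less nearer the foot, much more nearer the hinge; 10 to 20 N is a good push.
- collar: Brass collar, 34 mm diameter, 14 mm high, on the foot's spindle below the shelf's ear: the stop the pressed shelf sits on. Origin at the centre of its upper face. Rises 6 mm per radian of clockwise T-bar turn (seen from above); the seated shelf's foot end then rises 0.0214 rad. Pressing does not turn it back. The ground is uneven: no fixed T-bar angle is level.
- foot_knob: Red T-bar of the foot, 14 mm wide (own x), 60 mm long (y), 30 mm high, above the shelf's foot end at rack y = +150 mm. Origin on its vertical axis at its underside, 138 mm above the table; keeps its height. Starts within 0.15 rad of the rack's y. Friction 0.2 N m, stays where left. Clockwise from above raises the foot end; 0.5 to 1.6 rad is needed, about 2.9 rad available.
- level: Spirit level, bar 200 mm long (own x), 28 mm wide (y), 48 mm high, 0.2 to 0.3 kg, lying on the table. Origin: centre of underside. End block at +x red, at -x black, each 54 mm long, flat tops 48 mm up, good to press on. Between them a yellow-green vial with white bubble and black lines 13 mm either side of its middle. May lie either way round on the shelf.
- bubble (a joint): Bubble's offset (m) from the vial's middle, + towards the level's red end. Bubble 16 mm long: wholly between the lines within about 4 mm of 0. Goes to the higher end, 0.8 mm per 0.001 rad of slope, stops at 34 mm, settles in about 1.5 s. Tells the foot's setting only while the level is pressed and the shelf sits on its foot: then about 17 mm per radian of T-bar.
- carton_a: Bystander: cardboard carton 90 x 120 x 75 mm high. Origin at the centre of its underside.
- carton_b: Bystander: cardboard carton 80 x 80 x 90 mm high. Origin at the centre of its underside.
- green_bin: Bystander: green open bin 120 x 100 x 55 mm high. Origin at the centre of its underside.
- blue_bin: Bystander: blue open bin 160 x 110 x 75 mm high. Origin at the centre of its underside.
- bolt: Bystander: steel hexagon bolt, 120 mm long (own x), head 24 mm across, lying on the table. Origin under its middle.
- washer: Bystander: steel washer, 44 mm diameter, 5 mm thick, lying flat. Origin at the centre of its underside.
- wrench: Bystander: spanner 190 mm long (own x), lying flat on the table.

How it is judged:
On the way:
1. the spirit level lies flat along the middle of the shelf (x of level in the frame of deck_seat between -0.025 and 0.025 m and y of level in the frame of deck_seat between -0.025 and 0.025 m and z of level in the frame of deck_seat below 0.008 m and angle between the x axis of level and the y axis of deck, either way round below 0.15 rad and angle between the z axis of level and the z axis of deck, either way round below 0.05 rad and angle between level's own z axis and vertical below 0.3 rad and contact force between level and deck above 0.5 N), for 0.2 s.
At the end, for the whole second after the job is handed in: Level flat along the shelf (within 25 mm of the seat point, 0.15 rad; faces together within 0.05 rad), pressed by the robot (over 2 N; over 4 N on the shelf); shelf on its collar (over 0.3 N), within 0.012 rad of level; bubble within 5 mm of the middle; level at rest (x of level in the frame of deck_seat between -0.025 and 0.025 m and y of level in the frame of deck_seat between -0.025 and 0.025 m and z of level in the frame of deck_seat below 0.008 m and angle between the x axis of level and the y axis of deck, either way round below 0.15 rad and angle between the z axis of level and the z axis of deck, either way round below 0.05 rad and angle between level's own z axis and vertical below 0.3 rad and value of joint bubble between -0.005 and 0.005 m and angle between deck's own z axis and vertical below 0.012 rad and contact force between deck and collar above 0.3 N and contact force between level and deck above 4 N and contact force between any of the fingers, the arm and level above 2 N and linear speed of level below 0.02 m/s); the arm keeps its last pose, push and grip.
It fails at once if a carton, bin, bolt, washer or wrench is moved by more than 30 mm (distance of any of carton_a, carton_b, green_bin, blue_bin, bolt, washer, wrench from where it was at the start of the episode above 0.03 m).
It also fails if it takes over 72 s, if anything falls off the work surface, if the arm or the gripper's body presses on something with over 40 N, if the wrist force passes 120 N, or if a joint passes its speed limit or range.

## Robot

A 6-joint arm with a two-finger parallel gripper is mounted at the origin on the work surface. World frame = base frame: x ahead of the robot, y to its left, z up, the work surface at z = 0. Lengths are in m, angles in rad, forces in N, time in s.
With the tool pointing down it reaches from about 0.35 to 0.975 m from the base axis. Payload 4.9 kg.
Tool frame: the origin (TCP) lies at the very end of the fingers, on their centre line; the grasp point (between the pads) lies 19 mm behind it; z points along the fingers, y is the direction in which the jaws open and shut (so a half turn about z gives the same grasp; the last joint's range is limited). The gripper opens to 85 mm and grips with 20 to 120 N. Pads are 22 mm wide; open, the fingers measure 114 mm over their backs; the gripper's body (76 mm by 85 mm) begins 54 mm behind the grasp point. The pads swing forward as they close: fully open they stand 13 mm farther back than shut.
Start: joints at [-1.383, 0.053, 1.613, -0, 1.476, -0.119], TCP at [0.189, -0.596, 0.231] pointing down, gripper open.
Joint ranges: [-3.01, 3.01], [-1.01, 2.22], [0.06, 2.58], [-1.02, 4.17], [0.09, 2.62], [-3.14, 3.14]. Speed limits (rad/s): [2.57, 2.57, 3.14, 3.14, 3.14, 3.14].

## Interface

Orientations are given as a rotation vector (axis times angle).
In Python, from station import ctrl gives the robot as it stands.
- The arm moves only by the tool apply_moves, never from a script. Its argument "deltas" is a list of rows, each a list of 5 numbers: the shift along the tool's x, y, z in m, then the turn about the tool's z in rad, then the gripper's target within -1 to 1 (fully open at 1, half-way at 0, shut at -1). A call has exactly 8 rows; each row shifts and turns the pose as measured when the row begins, along the tool's axes as they then stand; what a row does not reach is not made up. A row lasts 1/8 s, in which the tool goes at most 62.5 mm and 10.7 degrees, less where a joint would pass 70% of its speed; a pose out of reach is approached as far as the arm can. A call with a gripper value outside its range is refused whole. The fingers move at their own pace and stop on an object; "grip_force" is the grip in N (left out, the last holds). Time passes only in rows, so rows that do not move let the fingers close, or fill a call up. It gives the time, the measured TCP pose, the force and the opening at its end, in the units of the state.
- ctrl.get_obs(): the state, without advancing time (a new reading comes with each control period).
- ctrl.get_image(name): name is "scene" or "top" or "wrist"; returns a dict with "img" (400x640x3 uint8, red, green, blue), "range_z" (400x640 float32, m along the optical axis (not along the pixel's ray), 0 where there is no reading), "mtx" (3x3 intrinsics, pixels), "eye" and "attitude" of the camera in the world; the wrist camera has in their place "mount" (4x4, takes a point from camera to tool coordinates, whose origin is the TCP and whose axes are the flange's). Camera axes: x right, y down, z forward; pixel columns grow to the right and rows downward; lengths in m; the calibration is good to about 2 mm. A picture is of the moment at which its call begins: read the wrist's pose just before it.
- ctrl.finish_job(): hands the job in, once; it reports no verdict.
Trained networks look in a picture, given as the dict that the camera call returned (one of the last four; its "shot" number tells which), for a name from the list of things; names that differ only in an ending like _2 or _b are one class to them, and where a whole thing is asked for, a point or a joint stands for the part that bears it (a point fixed in the world has none). Each returns a list of dicts, best first, with "confidence" (0 to 1); they miss things now and then, are a little off and sometimes report something else, mostly with a low value. They report only what shows in the picture. A call takes as long as a camera call.
- ctrl.search_frame(picture, target): "extent" ([left, top, width, height] in pixels, round what is visible of it).
- ctrl.spot_point(picture, target): "uv" ([column, row] in pixels: a listed point, or the origin of a listed thing).
The state is a dict: "t": time; "q": joint angles; "dq": joint speeds; "effort": joint torques, N m; "tool_pos": TCP position; "tool_rot": TCP orientation; "contact_force": force on the tool from outside, world axes, zero at the start; "wrist_torque": the same for the moment, N m; "opening": finger opening in m.
Only numpy, scipy, OpenCV 4.12 (cv2) and the standard library are available. Lean on these libraries where they do the work, as an engineer would, in place of code of your own. Each camera call takes 0.05 s, during which the arm holds its last target.

## Working session

There is one attempt and no reset: what is moved stays moved. The work goes in short steps, Python scripts to look and compute and a tool call to move; the robot and the scene stay as the last step left them, time stands still between calls to the robot, and variables do not carry over. Pictures are saved under pics/ and viewed, and the job is handed in when it is done.

Besides the shell and the picture viewer there is one more tool, called after ">>>" in YAML: its name, and indented under it one key for each argument. apply_moves: Moves the arm, as the interface text tells. Its arguments: {"type":"object","properties":{"deltas":{"type":"array"},"grip_force":{"type":"number"}},"required":["deltas"]}

```bash
mkdir -p pics; ls; cat > h.py <<'E'
import numpy as np, cv2
from scipy.spatial.transform import Rotation as R
from station import ctrl
def save(p,n): cv2.imwrite('pics/'+n+'.png',cv2.cvtColor(p['img'],cv2.COLOR_RGB2BGR))
def camT(p,obs=None):
    T=np.eye(4)
    if 'mount' in p:
        W=np.eye(4);W[:3,:3]=R.from_rotvec(obs['tool_rot']).as_matrix();W[:3,3]=obs['tool_pos']
        return W@np.array(p['mount'])
    a=np.array(p['attitude'])
    T[:3,:3]=a if a.shape==(3,3) else R.from_rotvec(a).as_matrix()
    T[:3,3]=p['eye'];return T
def px(p,T,u,v,z=None):
    K=np.array(p['mtx']); d=np.array([(u-K[0,2])/K[0,0],(v-K[1,2])/K[1,1],1.])
    if z is None: 
        r=p['range_z'][int(round(v)),int(round(u))]; return T[:3,:3]@(d*r)+T[:3,3]
    w=T[:3,:3]@d; return T[:3,3]+w*(z-T[2,3])/w[2]
def proj(p,T,X):
    K=np.array(p['mtx']); c=T[:3,:3].T@(np.array(X)-T[:3,3]); return (K@c/c[2])[:2]
E
python3 - <<'E'
from h import *
o=ctrl.get_obs(); print(o)
for n in ['scene','top']:
    p=ctrl.get_image(n); save(p,n+'0'); print(n,np.array(p['mtx']).tolist(),p['eye'],p['attitude'])
    T=camT(p)
    for t in ['level','rack','deck','foot_knob','deck_seat','bubble','collar']:
        s=ctrl.spot_point(p,t)[:1]; f=ctrl.search_frame(p,t)[:1]
        print(t,s,f, px(p,T,*s[0]['uv']).round(3) if s else '')
E
```

```text
pics
{'t': 0.0, 'q': array([-1.38301820e+00,  5.33802598e-02,  1.61428577e+00,  7.54306237e-06,
        1.47601317e+00, -1.19009170e-01]), 'dq': array([ 0.00107043, -0.00089527,  0.00150165, -0.00143905,  0.00066986,
       -0.00132077]), 'effort': array([-3.23190661e-04, -3.93682730e+01, -3.70180857e+01, -1.53599372e-04,
        7.20401396e-03, -1.32637197e-05]), 'tool_pos': array([ 0.18862824, -0.59520241,  0.23005343]), 'tool_rot': array([-3.10264393e+00, -4.79692980e-01,  1.00820269e-04]), 'contact_force': array([ 0.40590451,  0.03154493, -0.17558877]), 'wrist_torque': array([-0.00256194, -0.02868907, -0.00746246]), 'opening': 0.08529628392077371}
scene [[484.9797608715343, 0.0, 318.29334789024006], [0.0, 484.9797608715343, 202.8400322750546], [0.0, 0.0, 1.0]] [ 1.33639928 -0.60708093  1.10886409] [-2.16064573 -0.96318017  0.38752311]
level [] [{'extent': [309.8, 168.0, 43.7, 49.2], 'confidence': 0.65}] 
rack [{'uv': [246.2, 268.2], 'confidence': 0.84}] [{'extent': [176.4, 194.2, 132.8, 123.3], 'confidence': 0.83}] [ 0.61  -0.18   0.075]
deck [{'uv': [198.5, 281.4], 'confidence': 0.91}] [{'extent': [190.1, 218.7, 103.3, 73.0], 'confidence': 0.87}] [ 0.513 -0.279  0.009]
foot_knob [{'uv': [286.3, 209.7], 'confidence': 0.48}] [{'extent': [273.8, 196.9, 18.0, 18.6], 'confidence': 0.67}] [0.558 0.006 0.138]
deck_seat [{'uv': [234.4, 253.1], 'confidence': 0.95}] [{'extent': [190.8, 216.5, 98.7, 78.4], 'confidence': 0.81}] [ 0.547 -0.173  0.077]Traceback (most recent call last):
  File "<stdin>", line 7, in <module>
ValueError: it knows: blue_bin, bolt, carton, collar, deck, deck_seat, foot_knob, green_bin, level, rack, washer, wrench
```

```bash

python3 - <<'E'
from h import *
for n in ['top']:
    p=ctrl.get_image(n); save(p,n+'0'); 
    np.savez('top0.npz',**{k:p[k] for k in p})
    T=camT(p)
    for t in ['level','rack','deck','foot_knob','deck_seat','collar']:
        s=ctrl.spot_point(p,t)[:1]; f=ctrl.search_frame(p,t)[:1]
        print(t,s,f, px(p,T,*s[0]['uv']).round(3) if s else '')
E
```

```text
level [] [{'extent': [265.0, 189.1, 16.8, 71.2], 'confidence': 0.89}] 
rack [{'uv': [410.9, 212.2], 'confidence': 0.86}] [{'extent': [340.9, 184.8, 135.9, 54.0], 'confidence': 0.59}] [ 0.532 -0.127  0.079]
deck [{'uv': [463.6, 208.9], 'confidence': 0.89}] [{'extent': [358.6, 180.5, 112.3, 53.0], 'confidence': 0.63}] [ 0.544 -0.27   0.072]
foot_knob [{'uv': [364.9, 202.1], 'confidence': 0.6}] [{'extent': [353.7, 197.4, 25.8, 10.8], 'confidence': 0.56}] [0.544 0.005 0.168]
deck_seat [{'uv': [430.5, 207.2], 'confidence': 0.68}] [{'extent': [359.3, 181.2, 109.5, 55.5], 'confidence': 0.87}] [ 0.547 -0.181  0.074]
collar [] [{'extent': [351.6, 199.0, 29.9, 8.8], 'confidence': 0.53}]
```

View pics/scene0.png

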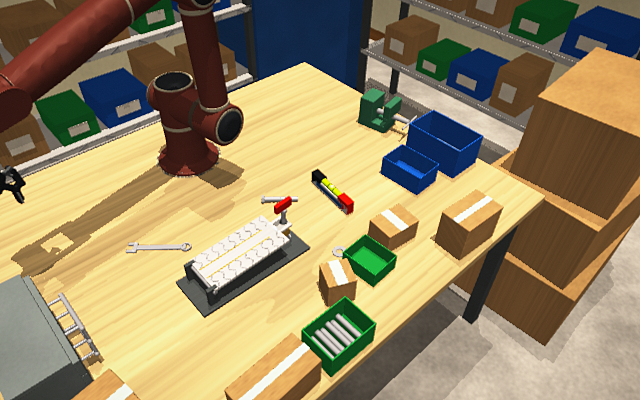

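View pics/top0.png

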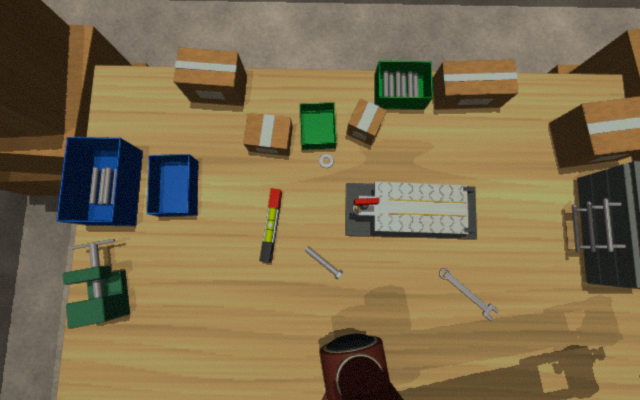

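The top view shows the level at about (271,225) with its red end up and black end down. The rack is at (411,210), with the T-bar at (366,202) at its left (+y) end. Next I'll segment these for metric poses.

```bash

python3 - <<'E'
from h import *
p=dict(np.load('top0.npz',allow_pickle=True)); T=camT(p); print(T.round(3), p['mtx'])
Z=p['range_z']; K=p['mtx']
v,u=np.mgrid[0:400,0:640]
d=np.stack([(u-K[0,2])/K[0,0]*Z,(v-K[1,2])/K[1,1]*Z,Z],-1)
W=d@T[:3,:3].T+T[:3,3]
def box(m,name):
    P=W[m][:,:2].astype(np.float32); r=cv2.minAreaRect(P); print(name,len(P),'z',np.median(W[m][:,2]).round(4),'mean',P.mean(0).round(4),r); return r
reg=(u>255)&(u<292)&(v>182)&(v<268)
box(reg&(W[...,2]>0.036)&(W[...,2]<.06),'level')
reg=(u>335)&(u<485)&(v>175)&(v<245)
box(reg&(W[...,2]>0.15)&(W[...,2]<0.19),'knob')
m=reg&(W[...,2]>0.058)&(W[...,2]<0.1); r=box(m,'deck')
A=np.c_[W[m][:,:2],np.ones(m.sum())]; print('plane',np.linalg.lstsq(A,W[m][:,2],rcond=None)[0])
box(reg&(W[...,2]>0.006)&(W[...,2]<0.1),'rack')
# yellow lines
hsv=cv2.cvtColor(p['img'],cv2.COLOR_RGB2HSV)
im=cv2.resize(p['img'][175:270,250:490],None,fx=3.3,fy=3.3,interpolation=cv2.INTER_CUBIC)
cv2.imwrite('pics/crop0.png',im[...,::-1])
red=reg&((hsv[...,0]<8)|(hsv[...,0]>172))&(hsv[...,1]>150)&(hsv[...,2]>80); box(red,'redknob')
E
```

```text
[[ 0.016 -0.989  0.148  0.415]
 [-1.    -0.016 -0.003  0.111]
 [ 0.006 -0.148 -0.989  1.03 ]
 [ 0.     0.     0.     1.   ]] [[364.3466654    0.         321.7060129 ]
 [  0.         364.3466654  201.32116649]
 [  0.           0.           1.        ]]
level 704 z 0.0471 mean [0.4949 0.2469] ((0.49630871415138245, 0.24754182994365692), (0.028350625187158585, 0.19981543719768524), 83.38134002685547)
knob 164 z 0.1672 mean [0.5464 0.0013] ((0.5473728179931641, 0.001465020701289177), (0.014392104931175709, 0.058692269027233124), 3.9202041625976562)
deck 4796 z 0.0777 mean [ 0.5446 -0.1505] ((0.5458858013153076, -0.14283514022827148), (0.3119048774242401, 0.13027198612689972), 89.30052185058594)
plane [0.00111568 0.06077818 0.08619454]
rack 6743 z 0.0744 mean [ 0.5392 -0.134 ] ((0.5503712296485901, -0.13134878873825073), (0.18224340677261353, 0.40068551898002625), 3.512714147567749)
redknob 129 z 0.1677 mean [5.471e-01 3.000e-04] ((0.5469078421592712, 0.0011620167642831802), (0.012694940902292728, 0.0582205206155777), 4.260316371917725)
```

View pics/crop0.png

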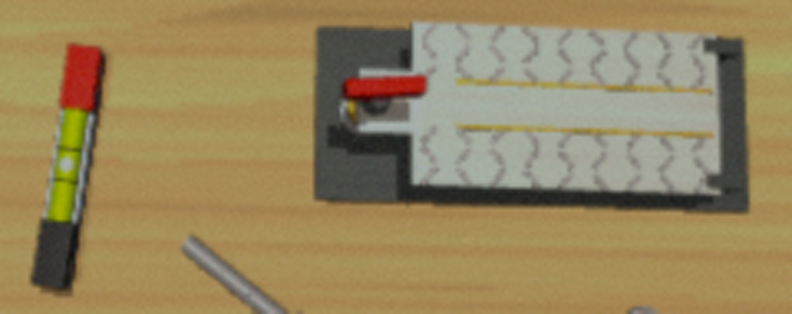

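The crop shows the level tilted a few degrees, red end up. The T-bar lies nearly along the rack's length, and the yellow lines slope slightly down to the right. I'll fit those lines for the deck's axis and work out the first move.

```bash
cat >> h.py <<'E'
def cloud(p,T):
    Z=p['range_z']; K=p['mtx']; v,u=np.mgrid[0:400,0:640]
    d=np.stack([(u-K[0,2])/K[0,0]*Z,(v-K[1,2])/K[1,1]*Z,Z],-1)
    return d@T[:3,:3].T+T[:3,3],u,v
def plan(o,pos,jaw=None):
    M=R.from_rotvec(o['tool_rot']).as_matrix()
    print('tcp',o['tool_pos'].round(4),'t',round(o['t'],2),'tilt',M[:,2].round(4),'jawyaw',np.degrees(np.arctan2(M[1,1],M[0,1])).round(2),'q',o['q'].round(3),'F',o['contact_force'].round(2),'open',round(o['opening'],4))
    print('delta tool',(M.T@(np.array(pos)-o['tool_pos'])).round(4))
    if jaw is not None:
        a=np.arctan2(M[1,1],M[0,1]); d=-(np.radians(jaw)-a); d=(d+np.pi/2)%np.pi-np.pi/2
        print('turn about tool z (rad, mod pi)',d.round(4))
E
python3 - <<'E'
from h import *
p=dict(np.load('top0.npz',allow_pickle=True)); T=camT(p); W,u,v=cloud(p,T)
hsv=cv2.cvtColor(p['img'],cv2.COLOR_RGB2HSV).astype(int)
reg=(u>380)&(u<470)&(v>190)&(v<222)&(W[...,2]>.055)&(W[...,2]<.1)
m=reg&(hsv[...,0]>12)&(hsv[...,0]<35)&(hsv[...,1]>75)
for s in (m&(v<207),m&(v>=207)):
    P=W[s]; f=np.polyfit(P[:,1],P[:,0],1); print(s.sum(),f, P[:,1].min(),P[:,1].max())
# deck long edges via columns
reg=(u>335)&(u<485)&(v>175)&(v<245)&(W[...,2]>.058)&(W[...,2]<.1)
P=W[reg]; B=np.arange(-.26,-.05,.01)
lo=[P[abs(P[:,1]-b)<.005,0].min() for b in B]; hi=[P[abs(P[:,1]-b)<.005,0].max() for b in B]
print(np.polyfit(B,lo,1),np.polyfit(B,hi,1),P[:,1].min())
# base plate edges
reg=(u>335)&(u<485)&(v>175)&(v<245)&(W[...,2]>.005)&(W[...,2]<.014)
P=W[reg]; print(P.min(0),P.max(0))
plan(ctrl.get_obs(),[.496,.2475,.20],83.4)
E
```

```text
124 [0.01066139 0.56577502] -0.27490109954474373 -0.0667715731592022
122 [0.01196252 0.52992518] -0.2727410500334868 -0.06922590847417782
[0.01005102 0.48286152] [0.01274064 0.61197756] -0.2981651496650354
[ 0.45246958 -0.32946914  0.00501732] [0.64729135 0.06619604 0.01399517]
tcp [ 0.1888 -0.5958  0.2313] t 1.2 tilt [ 0.  0. -1.] jawyaw -72.42 q [-1.383  0.053  1.613  0.     1.476 -0.119] F [0.22 0.49 0.18] open 0.0855
delta tool [ 0.5476 -0.7111  0.0313]
turn about tool z (rad, mod pi) 0.422
```

>>> apply_moves:
  deltas:
    - [0.038,-0.044,0,0,1]
    - [0.038,-0.044,0,0,1]
    - [0.038,-0.044,0,0,1]
    - [0.038,-0.044,0,0,1]
    - [0.038,-0.044,0,0,1]
    - [0.038,-0.044,0,0,1]
    - [0.038,-0.044,0,0,1]
    - [0.038,-0.044,0,0,1]
  grip_force: 60

```text
t: 2.2
tool_pos: [0.3766, -0.1598, 0.2319]
tool_rot: [3.104, 0.466, 0.007]
contact_force: [1.6, 0.2, -0.2]
opening: 0.0854
```

```bash
python3 - <<'E'
from h import *
plan(ctrl.get_obs(),[.496,.2475,.20],83.4)
E
```

```text
tcp [ 0.3766 -0.1598  0.2319] t 2.2 tilt [ 0.005  -0.0022 -1.    ] jawyaw -72.94 q [-5.840e-01 -5.110e-01  2.087e+00  1.000e-03  1.561e+00  6.890e-01] F [ 1.57  0.23 -0.21] open 0.0854
delta tool [ 0.2335 -0.3545  0.0316]
turn about tool z (rad, mod pi) 0.413
```

>>> apply_moves:
  deltas:
    - [0.035,-0.046,0,0,1]
    - [0.035,-0.046,0,0,1]
    - [0.03,-0.048,0,0,1]
    - [0.03,-0.048,0,0,1]
    - [0.029,-0.048,0,0,1]
    - [0.029,-0.046,0,0,1]
    - [0.02,-0.03,0,0,1]
    - [0,0,0,0.17,1]

```text
t: 3.2
tool_pos: [0.4863, 0.2162, 0.2342]
tool_rot: [3.131, 0.204, 0.021]
contact_force: [0.6, -1.1, 0.1]
opening: 0.0854
```

```bash
python3 - <<'E'
from h import *
o=ctrl.get_obs(); plan(o,[.496,.2475,.20],83.4)
p=ctrl.get_image('wrist'); save(p,'w1'); T=camT(p,o); print(T.round(3))
W,u,v=cloud(p,T)
m=(W[...,2]>.036)&(W[...,2]<.06)
print(cv2.minAreaRect(W[m][:,:2].astype(np.float32)),m.sum(),np.median(W[m][:,2]))
E
```

```text
tcp [0.4863 0.2162 0.2342] t 3.2 tilt [ 0.0136 -0.0035 -0.9999] jawyaw -82.56 q [ 0.282 -0.18   1.831 -0.007  1.479  1.724] F [ 0.63 -1.1   0.08] open 0.0854
delta tool [ 0.0133 -0.0299  0.0342]
turn about tool z (rad, mod pi) 0.245
[[ 0.129 -0.947 -0.293  0.562]
 [-0.992 -0.122 -0.043  0.228]
 [ 0.005  0.297 -0.955  0.378]
 [ 0.     0.     0.     1.   ]]
((0.5298856496810913, 0.3575301170349121), (0.329802006483078, 0.7027732133865356), 20.955547332763672) 7543 0.04724728637618647
```

View pics/w1.png

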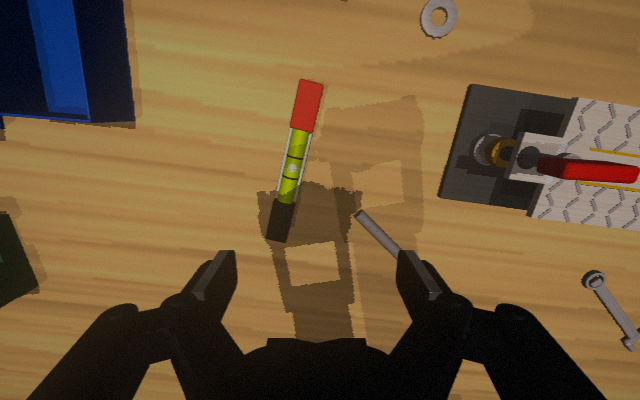

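>>> apply_moves:
  deltas:
    - [0,0,0,0.13,1]
    - [0,0,0,0.12,1]
    - [0.006,-0.03,0.01,0,1]
    - [0,0,0.01,0,1]
    - [0,0,0,0,1]
    - [0,0,0,0,1]
    - [0,0,0,0,1]
    - [0,0,0,0,1]

```text
t: 4.25
tool_pos: [0.4966, 0.2423, 0.2152]
tool_rot: [3.132, -0.197, 0.025]
contact_force: [-0.5, -0.3, -0.2]
opening: 0.0852
```

```bash
python3 - <<'E'
from h import *
o=ctrl.get_obs()
p=ctrl.get_image('wrist'); save(p,'w2'); T=camT(p,o)
W,u,v=cloud(p,T)
d=np.hypot(W[...,0]-.496,W[...,1]-.2475)
m=(W[...,2]>.036)&(W[...,2]<.06)&(d<.115)
r=cv2.minAreaRect(W[m][:,:2].astype(np.float32));print(r,m.sum(),np.median(W[m][:,2]),W[m].mean(0))
plan(o,[*r[0],.012],83.4)
E
```

```text
((0.49569496512413025, 0.24721021950244904), (0.027250826358795166, 0.19924341142177582), 83.28921508789062) 3549 0.04732141567552056 [0.50528099 0.24583981 0.04667379]
tcp [0.4966 0.2423 0.2152] t 4.25 tilt [ 0.0159 -0.0042 -0.9999] jawyaw -97.21 q [ 0.324 -0.118  1.807 -0.009  1.439  2.022] F [-0.55 -0.33 -0.17] open 0.0852
delta tool [-0.0048 -0.0051  0.2031]
turn about tool z (rad, mod pi) -0.0106
```

View pics/w2.png

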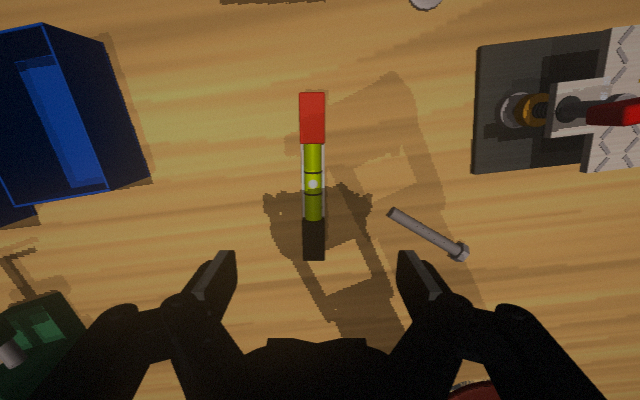

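>>> apply_moves:
  deltas:
    - [-0.005,-0.005,0.03,-0.01,1]
    - [0,0,0.035,0,1]
    - [0,0,0.035,0,1]
    - [0,0,0.035,0,1]
    - [0,0,0.035,0,1]
    - [0,0,0.023,0,1]
    - [0,0,0.01,0,1]
    - [0,0,0,0,1]

```text
t: 5.3
tool_pos: [0.4992, 0.2481, 0.0106]
tool_rot: [3.136, -0.181, 0.037]
contact_force: [-1.1, 0.0, -0.8]
opening: 0.0856
```

```bash
python3 - <<'E'
from h import *
o=ctrl.get_obs()
plan(o,[.4957,.2472,.012],83.3)
E
```

```text
tcp [0.4992 0.2481 0.0106] t 5.3 tilt [ 0.0238 -0.0016 -0.9997] jawyaw -96.6 q [ 0.332  0.125  1.935 -0.011  1.06   2.023] F [-1.12  0.01 -0.8 ] open 0.0856
delta tool [-0.0033  0.0013 -0.0015]
turn about tool z (rad, mod pi) 0.0018
```

>>> apply_moves:
  deltas:
    - [-0.003,0.001,-0.001,0,0]
    - [0,0,0,0,-1]
    - [0,0,0,0,-1]
    - [0,0,0,0,-1]
    - [0,0,0,0,-1]
    - [0,0,0,0,-1]
    - [0,0,-0.01,0,-1]
    - [0,0,-0.02,0,-1]
  grip_force: 60

```text
t: 6.3
tool_pos: [0.4949, 0.2475, 0.0435]
tool_rot: [-3.136, 0.181, -0.037]
contact_force: [0.6, 0.5, -2.5]
opening: 0.027
```

```bash
python3 - <<'E'
from h import *
o=ctrl.get_obs()
plan(o,[.546,-.171,.25],-0.65)
p=ctrl.get_image('wrist'); save(p,'w3')
E
```

```text
tcp [0.4949 0.2475 0.0435] t 6.3 tilt [ 0.0237 -0.0013 -0.9997] jawyaw -96.59 q [ 0.334  0.065  1.935 -0.01   1.12   2.024] F [ 0.63  0.46 -2.53] open 0.027
delta tool [ 0.1037  0.4095 -0.2047]
turn about tool z (rad, mod pi) 1.467
```

View pics/w3.png

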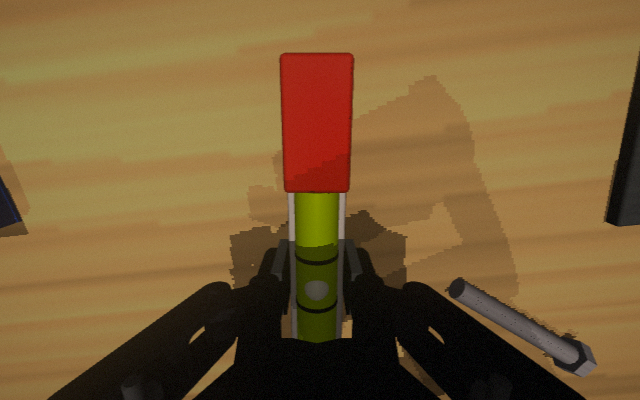

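The level is held at its middle between the pads (opening 27 mm, about 2.5 N of weight). Its red end is at (316,120) and the bubble shows at (316,290). I'll lift it and carry it over.

>>> apply_moves:
  deltas:
    - [0,0,-0.03,0,-1]
    - [0,0,-0.03,0,-1]
    - [0,0,-0.03,0,-1]
    - [0,0,-0.03,0,-1]
    - [0,0,-0.03,0,-1]
    - [0,0.01,-0.03,0,-1]
    - [0,0.02,-0.02,0,-1]
    - [0.01,0.03,0,0,-1]

```text
t: 7.35
tool_pos: [0.4919, 0.1872, 0.2523]
tool_rot: [-3.135, 0.174, -0.042]
contact_force: [-0.2, -1.0, -3.5]
opening: 0.0272
```

>>> apply_moves:
  deltas:
    - [0.011,0.045,0,0,-1]
    - [0.011,0.045,0,0,-1]
    - [0.011,0.045,0,0,-1]
    - [0.011,0.045,0,0,-1]
    - [0.011,0.045,0,0,-1]
    - [0.011,0.045,0,0,-1]
    - [0.011,0.04,0,0,-1]
    - [0,0.01,0,0,-1]

```text
t: 8.35
tool_pos: [0.5321, -0.1499, 0.2517]
tool_rot: [-3.133, 0.174, -0.043]
contact_force: [0.2, 0.1, -2.5]
opening: 0.027
```

```bash
python3 - <<'E'
from h import *
o=ctrl.get_obs()
plan(o,[.546,-.171,.2],-0.65)
E
```

```text
tcp [ 0.5321 -0.1499  0.2517] t 8.35 tilt [ 0.0278  0.0015 -0.9996] jawyaw -96.35 q [-0.416 -0.149  1.774  0.013  1.492  1.265] F [ 0.23  0.07 -2.47] open 0.027
delta tool [0.0148 0.0197 0.052 ]
turn about tool z (rad, mod pi) 1.4713
```

>>> apply_moves:
  deltas:
    - [0.014,0.02,0,0,-1]
    - [0,0,0,0.17,-1]
    - [0,0,0,0.18,-1]
    - [0,0,0,0.18,-1]
    - [0,0,0,0.18,-1]
    - [0,0,0,0.18,-1]
    - [0,0,0,0.18,-1]
    - [0,0,0,0.18,-1]

```text
t: 9.35
tool_pos: [0.5416, -0.1661, 0.2487]
tool_rot: [-2.389, 2.008, -0.019]
contact_force: [-0.2, -0.4, -2.8]
opening: 0.0276
```

```bash
python3 - <<'E'
from h import *
o=ctrl.get_obs()
plan(o,[.546,-.171,.2],-0.65)
E
```

```text
tcp [ 0.5416 -0.1661  0.2487] t 9.35 tilt [ 0.0227  0.008  -0.9997] jawyaw -170.12 q [-0.437 -0.109  1.743  0.017  1.491  2.531] F [-0.18 -0.41 -2.8 ] open 0.0276
delta tool [ 0.0058 -0.0023  0.0488]
turn about tool z (rad, mod pi) 0.1838
```

>>> apply_moves:
  deltas:
    - [0.006,-0.002,0,0.17,-1]
    - [0,0,0.02,0.014,-1]
    - [0,0,0.03,0,-1]
    - [0,0,0.03,0,-1]
    - [0,0,0.03,0,-1]
    - [0,0,0.025,0,-1]
    - [0,0,0.01,0,-1]
    - [0,0,0,0,-1]

```text
t: 10.35
tool_pos: [0.5436, -0.163, 0.0916]
tool_rot: [-2.21, 2.204, -0.001]
contact_force: [-0.3, -2.0, 0.7]
opening: 0.0277
```

```bash
python3 - <<'E'
from h import *
o=ctrl.get_obs()
plan(o,[.546,-.171,.094],-0.65)
p=ctrl.get_image('wrist'); save(p,'w4')
p=ctrl.get_image('top'); save(p,'t4')
E
```

```text
tcp [ 0.5436 -0.163   0.0916] t 10.35 tilt [ 0.0154  0.0141 -0.9998] jawyaw -179.85 q [-0.432  0.038  1.872  0.021  1.224  2.7  ] F [-0.28 -2.05  0.69] open 0.0277
delta tool [ 0.008  -0.0024 -0.0025]
turn about tool z (rad, mod pi) 0.014
```

View pics/w4.png

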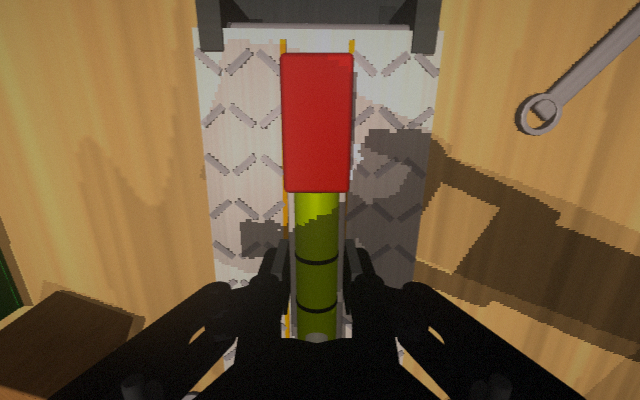

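The level sits centred between the yellow lines, with its red end towards the hinge, and is just touching. I'll shift it 8 mm towards the hinge and 2 mm sideways, lower it and release.

>>> apply_moves:
  deltas:
    - [0.003,-0.001,-0.006,0.01,-1]
    - [0.005,-0.001,0,0,-1]
    - [0.001,0,0,0,-1]
    - [0,0,0.004,0,-1]
    - [0,0,0.002,0,-1]
    - [0,0,0,0,0.3]
    - [0,0,0,0,0.3]
    - [0,0,0,0,0.3]

```text
t: 11.45
tool_pos: [0.5485, -0.1738, 0.0963]
tool_rot: [-2.196, 2.213, -0.013]
contact_force: [-0.3, -0.6, 0.2]
opening: 0.0558
```

```bash
python3 - <<'E'
from h import *
o=ctrl.get_obs()
plan(o,[.546,-.171,.2],-0.65)
p=ctrl.get_image('wrist'); save(p,'w5')
E
```

```text
tcp [ 0.5485 -0.1738  0.0963] t 11.45 tilt [ 0.0228  0.0112 -0.9997] jawyaw 179.54 q [-0.446  0.046  1.855  0.021  1.225  2.696] F [-0.29 -0.6   0.16] open 0.0558
delta tool [-0.004   0.0002 -0.1036]
turn about tool z (rad, mod pi) 0.0033
```

View pics/w5.png

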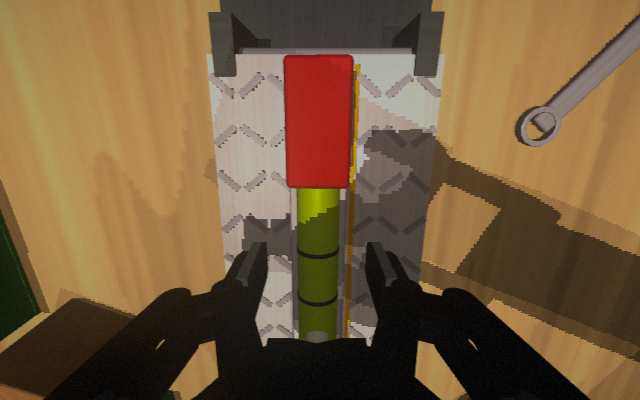

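The level is released and lies along the middle, a few mm left of centre. I'll lift clear, shut the fingers and measure.

>>> apply_moves:
  deltas:
    - [0,0,-0.015,0,1]
    - [0,0,-0.03,0,1]
    - [0,0,-0.03,0,1]
    - [0,0,-0.03,0,1]
    - [-0.02,0,-0.02,0,-1]
    - [-0.03,0,0,0,-1]
    - [-0.02,0,0,0,-1]
    - [0,0,0,0,-1]

```text
t: 12.5
tool_pos: [0.548, -0.1045, 0.2361]
tool_rot: [-2.192, 2.211, -0.029]
contact_force: [0.8, -0.1, -0.5]
opening: 0.0122
```

```bash
python3 - <<'E'
from h import *
o=ctrl.get_obs()
p=ctrl.get_image('wrist'); save(p,'w6'); T=camT(p,o); W,u,v=cloud(p,T)
hsv=cv2.cvtColor(p['img'],cv2.COLOR_RGB2HSV).astype(int)
red=((hsv[...,0]<8)|(hsv[...,0]>172))&(hsv[...,1]>150)&(hsv[...,2]>60)&(W[...,2]>.1)&(W[...,2]<.15)&(abs(W[...,0]-.546)<.03)
print('red block',cv2.minAreaRect(W[red][:,:2].astype(np.float32)),np.median(W[red],0))
m=(abs(W[...,0]-.546)<.05)&(W[...,2]>.108)&(W[...,2]<.16)&(W[...,1]<-.06)&(W[...,1]>-.29)
print('level',cv2.minAreaRect(W[m][:,:2].astype(np.float32)),np.linalg.lstsq(np.c_[W[m][:,:2],np.ones(m.sum())],W[m][:,2],rcond=None)[0])
plan(o,[.546,-.106,.13],-0.65)
p=ctrl.get_image('top'); save(p,'t6'); T=camT(p); W,u,v=cloud(p,T)
for b in (): pass
E
```

```text
red block ((0.5458786487579346, -0.13380244374275208), (0.026819396764039993, 0.2628251910209656), 0.17319905757904053) [ 0.54605644 -0.2423063   0.12021202]
level ((0.5467630624771118, -0.16931653022766113), (0.19144847989082336, 0.028026804327964783), 89.43074798583984) [0.00407349 0.05496665 0.12907907]
tcp [ 0.548  -0.1045  0.2361] t 12.5 tilt [ 0.033   0.0069 -0.9994] jawyaw 179.5 q [-0.331 -0.132  1.784  0.017  1.46   2.818] F [ 0.82 -0.06 -0.49] open 0.0122
delta tool [0.0023 0.0054 0.106 ]
turn about tool z (rad, mod pi) 0.0025
```

View pics/w6.png

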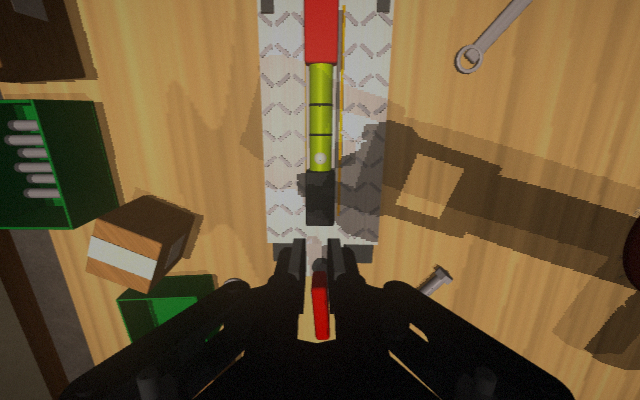

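The wrist view shows the level flat along the middle, centre (0.547, -0.169), with its black end towards the foot. The bubble is at the foot end, as expected before pressing. I'll press on the black block.

>>> apply_moves:
  deltas:
    - [0.002,0.005,0.02,0,-1]
    - [0,0,0.03,0,-1]
    - [0,0,0.03,0,-1]
    - [0,0,0.02,0,-1]
    - [0,0,0.01,0,-1]
    - [0,0,0.006,0,-1]
    - [0,0,0.004,0,-1]
    - [0,0,0.003,0,-1]

```text
t: 13.6
tool_pos: [0.5446, -0.1093, 0.1137]
tool_rot: [-2.185, 2.22, -0.014]
contact_force: [-7.4, 4.6, 14.5]
opening: 0.0
```

```bash
python3 - <<'E'
from h import *
o=ctrl.get_obs()
plan(o,[.546,-.106,.11],-0.65)
E
```

```text
tcp [ 0.5446 -0.1093  0.1137] t 13.6 tilt [ 0.0256  0.0123 -0.9996] jawyaw 179.08 q [-0.342 -0.025  1.895  0.021  1.252  2.809] F [-7.36  4.63 14.5 ] open 0.0
delta tool [-0.0033 -0.0012  0.0038]
turn about tool z (rad, mod pi) -0.0047
```

>>> apply_moves:
  deltas:
    - [-0.001,0,0.002,0,-1]
    - [0,0,0.002,0,-1]
    - [0,0,0.002,0,-1]
    - [0,0,0.002,0,-1]
    - [0,0,0.002,0,-1]
    - [0,0,0.002,0,-1]
    - [0,0,0.002,0,-1]
    - [0,0,0.002,0,-1]

```text
t: 14.6
tool_pos: [0.5444, -0.1093, 0.1137]
tool_rot: [-2.186, 2.222, -0.007]
contact_force: [-5.5, 3.8, 11.2]
opening: -0.0004
```

```bash
python3 - <<'E'
from h import *
o=ctrl.get_obs()
plan(o,[.546,-.106,.11],-0.65)
p=ctrl.get_image('wrist'); save(p,'w7'); 
p=ctrl.get_image('scene'); save(p,'s7'); 
E
```

```text
tcp [ 0.5444 -0.1093  0.1137] t 14.6 tilt [ 0.0202  0.0138 -0.9997] jawyaw 179.05 q [-0.342 -0.021  1.891  0.021  1.257  2.81 ] F [-5.55  3.77 11.24] open -0.0004
delta tool [-0.0033 -0.0014  0.0038]
turn about tool z (rad, mod pi) -0.0052
```

View pics/w7.png

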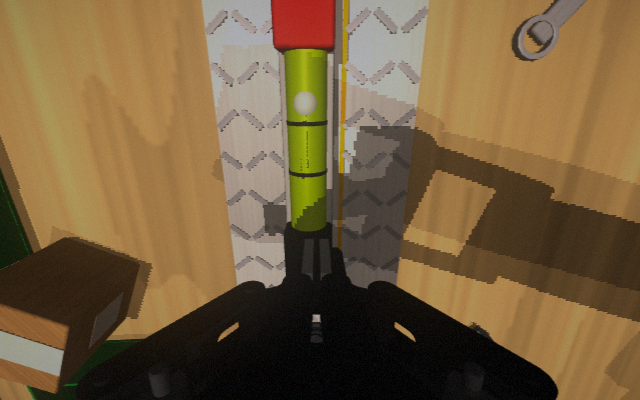

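The lines are at rows 123 and 174 and the bubble at row 103, about 23 mm towards the red hinge end. I'll hold 1 s more and read it again once settled.

>>> apply_moves:
  deltas:
    - [0,0,0.002,0,-1]
    - [0,0,0.002,0,-1]
    - [0,0,0.002,0,-1]
    - [0,0,0.002,0,-1]
    - [0,0,0.002,0,-1]
    - [0,0,0.002,0,-1]
    - [0,0,0.002,0,-1]
    - [0,0,0.002,0,-1]

```text
t: 15.7
tool_pos: [0.5437, -0.1093, 0.1135]
tool_rot: [-2.187, 2.225, 0.005]
contact_force: [-5.0, 5.3, 11.8]
opening: 0.0001
```

```bash
cat >> h.py <<'E'
def bub(p):
    g=p['img'].astype(int); hsv=cv2.cvtColor(p['img'],cv2.COLOR_RGB2HSV).astype(int)
    yel=(hsv[...,0]>24)&(hsv[...,0]<40)&(hsv[...,1]>150)&(hsv[...,2]>70)
    yel[:,:240]=0; yel[:,400:]=0
    n,l,st,c=cv2.connectedComponentsWithStats(yel.astype(np.uint8))
    ok=[i for i in range(1,n) if st[i,4]>100]; print([st[i].tolist() for i in ok])
    x0=min(st[i,0] for i in ok);x1=max(st[i,0]+st[i,2] for i in ok);y0=min(st[i,1] for i in ok);y1=max(st[i,1]+st[i,3] for i in ok)
    s=g[y0:y1,x0+8:x1-8]; dark=s.max(2).mean(1); sat=(s.max(2)-s.min(2)).min(1)
    print('dark rows',[(y0+i,int(dark[i])) for i in range(len(dark)) if dark[i]<85]); print('bubble rows',[y0+i for i in range(len(sat)) if sat[i]<60 and dark[i]>85])
E
python3 - <<'E'
from h import *
o=ctrl.get_obs()
plan(o,[.547,.001,.3],93.9)
p=ctrl.get_image('wrist'); save(p,'w8'); bub(p)
E
```

```text
tcp [ 0.5437 -0.1093  0.1135] t 15.7 tilt [ 0.0135  0.0177 -0.9998] jawyaw 179.01 q [-0.343 -0.018  1.888  0.022  1.264  2.809] F [-4.98  5.27 11.8 ] open 0.0001
delta tool [-0.1137 -0.0038 -0.1845]
turn about tool z (rad, mod pi) 1.4855
[[284, 49, 42, 73, 2466], [287, 125, 39, 49, 1763], [289, 175, 36, 56, 1525]]
dark rows [(np.int32(122), 57), (np.int32(123), 49), (np.int32(124), 48), (np.int32(125), 48), (np.int32(173), 65), (np.int32(174), 42), (np.int32(175), 43), (np.int32(176), 54), (np.int32(218), 79), (np.int32(219), 79), (np.int32(220), 78), (np.int32(221), 74), (np.int32(222), 74), (np.int32(223), 75), (np.int32(224), 73), (np.int32(225), 72), (np.int32(226), 71), (np.int32(227), 70), (np.int32(228), 68), (np.int32(229), 66), (np.int32(230), 60)]
bubble rows [np.int32(49), np.int32(90), np.int32(91), np.int32(92), np.int32(93), np.int32(94), np.int32(95), np.int32(96), np.int32(97), np.int32(98), np.int32(99), np.int32(100), np.int32(101), np.int32(102), np.int32(103), np.int32(104), np.int32(105), np.int32(106), np.int32(107), np.int32(108), np.int32(109), np.int32(110), np.int32(111), np.int32(112), np.int32(113), np.int32(121), np.int32(172), np.int32(177), np.int32(178), np.int32(199), np.int32(200), np.int32(201), np.int32(202), np.int32(203), np.int32(204), np.int32(205), np.int32(206), np.int32(207), np.int32(208), np.int32(209), np.int32(210), np.int32(211), np.int32(212), np.int32(213), np.int32(214), np.int32(215), np.int32(216), np.int32(217)]
```

View pics/w8.png

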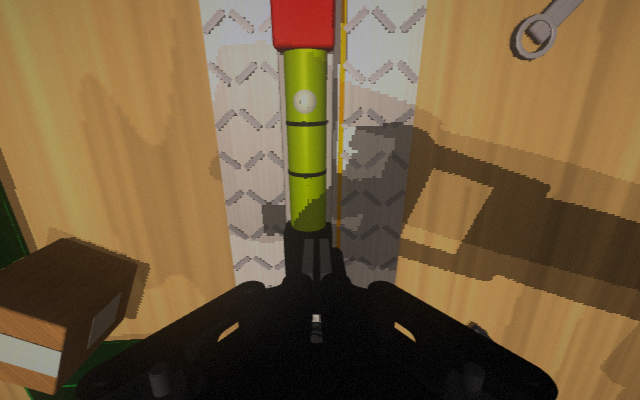

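The settled bubble is 24 mm towards the hinge end, so the T-bar needs about 1.4 rad clockwise. I'll lift and turn the wrist back half a turn, which leaves joint 6 room for a clockwise turn.

>>> apply_moves:
  deltas:
    - [0,0,-0.02,0,-1]
    - [0,0,-0.03,0,-1]
    - [0,0,-0.03,-0.18,-1]
    - [0,0,-0.03,-0.18,-1]
    - [0,0,-0.03,-0.18,-1]
    - [0,0,-0.02,-0.18,0]
    - [0,0,-0.01,-0.18,0]
    - [0,0,0,-0.18,0]

```text
t: 16.75
tool_pos: [0.5391, -0.1176, 0.2858]
tool_rot: [-3.042, 0.739, -0.01]
contact_force: [-0.5, 0.6, 0.1]
opening: 0.0425
```

>>> apply_moves:
  deltas:
    - [0,0,0,-0.18,0]
    - [0,0,0,-0.18,0]
    - [0,0,0,-0.18,0]
    - [0,0,0,-0.18,0]
    - [0,0,0,-0.18,0]
    - [0,0,0,-0.18,0]
    - [0,0,0,-0.18,0]
    - [0,0,0,-0.18,0]

```text
t: 17.75
tool_pos: [0.5368, -0.1236, 0.2817]
tool_rot: [2.751, 1.516, 0.006]
contact_force: [-0.6, 0.4, 0.5]
opening: 0.0428
```

```bash
python3 - <<'E'
from h import *
o=ctrl.get_obs()
plan(o,[.547,.001,.25],3.9)
E
```

```text
tcp [ 0.5368 -0.1236  0.2817] t 17.75 tilt [ 0.0037  0.0012 -1.    ] jawyaw -32.27 q [-0.363 -0.152  1.727  0.002  1.564  0.201] F [-0.55  0.38  0.52] open 0.0428
delta tool [ 0.1107 -0.058   0.0319]
turn about tool z (rad, mod pi) -0.6314
```

>>> apply_moves:
  deltas:
    - [0,0,0,-0.17,0]
    - [0,0,0,-0.17,0]
    - [0,0,0,-0.17,0]
    - [0,0,0,-0.12,0]
    - [0.03,0.004,0,0,0]
    - [0.04,0.006,0,0,0]
    - [0.035,0.005,0.01,0,0]
    - [0.015,0.003,0.01,0,0]

```text
t: 18.75
tool_pos: [0.5432, -0.0068, 0.2571]
tool_rot: [2.126, 2.306, -0.008]
contact_force: [-0.3, 0.0, -0.9]
opening: 0.0425
```

```bash
python3 - <<'E'
from h import *
o=ctrl.get_obs()
plan(o,[.547,.001,.153],3.9)
p=ctrl.get_image('wrist'); save(p,'w9'); T=camT(p,o); W,u,v=cloud(p,T)
hsv=cv2.cvtColor(p['img'],cv2.COLOR_RGB2HSV).astype(int)
red=((hsv[...,0]<8)|(hsv[...,0]>172))&(hsv[...,1]>150)&(hsv[...,2]>60)&(W[...,2]>.155)&(W[...,2]<.18)
print(cv2.minAreaRect(W[red][:,:2].astype(np.float32)),red.sum())
E
```

```text
tcp [ 0.5432 -0.0068  0.2571] t 18.75 tilt [ 4.0e-04 -7.3e-03 -1.0e+00] jawyaw 4.64 q [-0.146 -0.158  1.773 -0.007  1.525 -0.227] F [-0.27  0.   -0.92] open 0.0425
delta tool [0.0082 0.0045 0.104 ]
turn about tool z (rad, mod pi) 0.0129
((0.5466486215591431, 0.0012118611484766006), (0.013364720158278942, 0.05915650725364685), 2.9624147415161133) 977
```

View pics/w9.png

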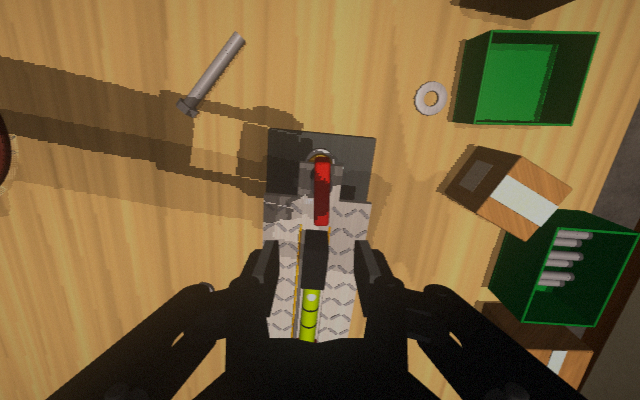

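>>> apply_moves:
  deltas:
    - [0.008,0.004,0.01,0.02,0]
    - [0,0,0.03,0,0]
    - [0,0,0.03,0,0]
    - [0,0,0.025,0,0]
    - [0,0,0.014,0,0]
    - [0,0,0.002,0,0]
    - [0,0,0,0,-1]
    - [0,0,0,0,-1]
  grip_force: 60

```text
t: 19.8
tool_pos: [0.5475, -0.0027, 0.1403]
tool_rot: [2.159, 2.274, -0.011]
contact_force: [-1.5, 0.8, -2.3]
opening: 0.0133
```

```bash
python3 - <<'E'
from h import *
o=ctrl.get_obs()
plan(o,[.5466,.0012,.145],3.0)
E
```

```text
tcp [ 0.5475 -0.0027  0.1403] t 19.8 tilt [-9.e-04 -9.e-03 -1.e+00] jawyaw 2.98 q [-0.136 -0.058  1.879 -0.009  1.32  -0.186] F [-1.51  0.83 -2.26] open 0.0133
delta tool [ 0.0039 -0.0007 -0.0047]
turn about tool z (rad, mod pi) -0.0003
```

>>> apply_moves:
  deltas:
    - [0,0,0,0,-1]
    - [0,-0.0007,0,0.15,-1]
    - [0,-0.0007,0,0.17,-1]
    - [0,-0.0007,0,0.17,-1]
    - [0,-0.0007,0,0.17,-1]
    - [0,-0.0007,0,0.17,-1]
    - [0,-0.0007,0,0.17,-1]
    - [0,-0.0007,0,0.17,-1]
  grip_force: 80

```text
t: 20.8
tool_pos: [0.5453, -0.0014, 0.1404]
tool_rot: [3.06, 0.65, 0.005]
contact_force: [3.2, -2.4, -3.6]
opening: 0.0127
```

```bash
python3 - <<'E'
from h import *
o=ctrl.get_obs(); print(o['wrist_torque'])
plan(o,[.5466,.0012,.145],3.0-np.degrees(1.42))
E
```

```text
[0.11520689 0.21628074 0.24454035]
tcp [ 0.5453 -0.0014  0.1404] t 20.8 tilt [ 0.0062 -0.0121 -0.9999] jawyaw -66.01 q [-0.133 -0.068  1.888 -0.012  1.313  1.022] F [ 3.18 -2.37 -3.56] open 0.0127
delta tool [ 0.0022 -0.0018 -0.0046]
turn about tool z (rad, mod pi) 0.2156
```

>>> apply_moves:
  deltas:
    - [0,-0.0007,0,0.12,-1]
    - [0,0,0,0.1,-1]
    - [0,0,0,0.03,-1]
    - [0,0,0,0,-1]
    - [0,0,0,0,0]
    - [0,0,0,0,0]
    - [0,0,-0.02,0,0]
    - [0,0,-0.03,0,0]

```text
t: 21.8
tool_pos: [0.5446, -0.0002, 0.1924]
tool_rot: [3.119, 0.255, 0.007]
contact_force: [-0.5, -0.6, 0.4]
opening: 0.0425
```

```bash
python3 - <<'E'
from h import *
o=ctrl.get_obs()
plan(o,[.5466,-.106,.25],-0.65)
p=ctrl.get_image('wrist'); save(p,'w10'); T=camT(p,o); W,u,v=cloud(p,T)
hsv=cv2.cvtColor(p['img'],cv2.COLOR_RGB2HSV).astype(int)
red=((hsv[...,0]<8)|(hsv[...,0]>172))&(hsv[...,1]>150)&(hsv[...,2]>60)&(W[...,2]>.155)&(W[...,2]<.18)
print(cv2.minAreaRect(W[red][:,:2].astype(np.float32)),red.sum())
E
```

```text
tcp [ 5.446e-01 -2.000e-04  1.924e-01] t 21.8 tilt [ 0.0056 -0.0122 -0.9999] jawyaw -80.66 q [-0.131 -0.117  1.844 -0.011  1.407  1.278] F [-0.49 -0.56  0.44] open 0.0425
delta tool [-0.0149  0.1055 -0.0563]
turn about tool z (rad, mod pi) -1.3965
((0.5473368763923645, 0.0007423916831612587), (0.0593906044960022, 0.013596870005130768), 9.137178421020508) 1706
```

View pics/w10.png

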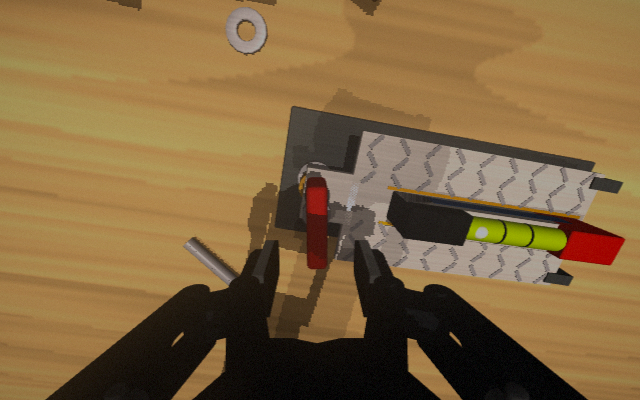

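The T-bar has turned 84° (1.46 rad) clockwise and the level is still in place. Back to pressing.

>>> apply_moves:
  deltas:
    - [0,0,-0.03,0,0]
    - [0,0.01,-0.02,0,-1]
    - [-0.003,0.03,-0.01,0,-1]
    - [-0.005,0.035,0,0,-1]
    - [-0.005,0.03,0,0,-1]
    - [0,0,0,0.18,-1]
    - [0,0,0,0.18,-1]
    - [0,0,0,0.18,-1]

```text
t: 22.85
tool_pos: [0.5531, -0.1134, 0.2722]
tool_rot: [3.068, -0.613, 0.048]
contact_force: [0.3, 0.2, 1.1]
opening: -0.0
```

>>> apply_moves:
  deltas:
    - [0,0,0,0.18,-1]
    - [0,0,0,0.18,-1]
    - [0,0,0,0.18,-1]
    - [0,0,0,0.18,-1]
    - [0,0,0,0.18,-1]
    - [0,0,0,0.18,-1]
    - [0,0,0,0.17,-1]
    - [0,0,0,0,-1]

```text
t: 23.85
tool_pos: [0.5531, -0.1191, 0.2769]
tool_rot: [-2.081, 2.342, -0.058]
contact_force: [-0.2, 0.2, -0.0]
opening: -0.0001
```

```bash
python3 - <<'E'
from h import *
o=ctrl.get_obs()
plan(o,[.5465,-.102,.13],-0.65)
E
```

```text
tcp [ 0.5531 -0.1191  0.2769] t 23.85 tilt [ 0.0306 -0.0222 -0.9993] jawyaw 173.27 q [-0.338 -0.135  1.72  -0.011  1.52   2.922] F [-0.15  0.2  -0.02] open -0.0001
delta tool [-0.0189  0.0134  0.1462]
turn about tool z (rad, mod pi) -0.1061
```

>>> apply_moves:
  deltas:
    - [0,0,0,-0.1,-1]
    - [-0.018,0.012,0.02,0,-1]
    - [0,0,0.035,0,-1]
    - [0,0,0.035,0,-1]
    - [0,0,0.03,0,-1]
    - [0,0,0.01,0,-1]
    - [0,0,0.004,0,-1]
    - [0,0,0,0,-1]

```text
t: 24.85
tool_pos: [0.548, -0.1069, 0.1444]
tool_rot: [-2.22, 2.209, -0.071]
contact_force: [-0.5, -0.8, -0.3]
opening: -0.0003
```

```bash
python3 - <<'E'
from h import *
o=ctrl.get_obs()
plan(o,[.5465,-.102,.118],-0.65)
E
```

```text
tcp [ 0.548  -0.1069  0.1444] t 24.85 tilt [ 0.0385 -0.0259 -0.9989] jawyaw -179.7 q [-0.32  -0.065  1.879 -0.013  1.283  2.821] F [-0.51 -0.81 -0.31] open -0.0003
delta tool [-0.0056  0.0024  0.0262]
turn about tool z (rad, mod pi) 0.0166
```

>>> apply_moves:
  deltas:
    - [-0.005,0.002,0.008,0.01,-1]
    - [0,0,0.008,0,-1]
    - [0,0,0.006,0,-1]
    - [0,0,0.004,0,-1]
    - [0,0,0.003,0,-1]
    - [0,0,0.003,0,-1]
    - [0,0,0.003,0,-1]
    - [0,0,0.003,0,-1]

```text
t: 25.85
tool_pos: [0.554, -0.1017, 0.1197]
tool_rot: [-2.202, 2.212, -0.085]
contact_force: [-5.3, 4.1, 15.2]
opening: 0.0005
```

```bash
python3 - <<'E'
from h import *
o=ctrl.get_obs()
plan(o,[.5465,-.102,.118],-0.65)
E
```

```text
tcp [ 0.554  -0.1017  0.1197] t 25.85 tilt [ 0.052  -0.0246 -0.9983] jawyaw 179.78 q [-0.31  -0.035  1.894 -0.008  1.225  2.839] F [-5.3   4.14 15.19] open 0.0005
delta tool [0.0003 0.0075 0.0014]
turn about tool z (rad, mod pi) 0.0075
```

>>> apply_moves:
  deltas:
    - [0,0.0005,0.0025,0,-1]
    - [0,0.0005,0.0025,0,-1]
    - [0,0.0005,0.0025,0,-1]
    - [0,0.0005,0.0025,0,-1]
    - [0,0.0005,0.0025,0,-1]
    - [0,0.0005,0.0025,0,-1]
    - [0,0.0005,0.0025,0,-1]
    - [0,0.0005,0.0025,0,-1]

```text
t: 26.85
tool_pos: [0.5644, -0.1019, 0.122]
tool_rot: [-2.186, 2.196, -0.119]
contact_force: [0.6, 4.1, 10.1]
opening: 0.0
```

>>> apply_moves:
  deltas:
    - [0,0.0005,0.0025,0,-1]
    - [0,0.0005,0.0025,0,-1]
    - [0,0.0005,0.0025,0,-1]
    - [0,0.0005,0.0025,0,-1]
    - [0,0.0005,0.0025,0,-1]
    - [0,0.0005,0.0025,0,-1]
    - [0,0.0005,0.0025,0,-1]
    - [0,0.0005,0.0025,0,-1]

```text
t: 27.85
tool_pos: [0.5796, -0.1021, 0.1213]
tool_rot: [-2.163, 2.173, -0.167]
contact_force: [1.5, 3.4, 6.1]
opening: -0.0001
```

```bash
python3 - <<'E'
from h import *
o=ctrl.get_obs()
plan(o,[.5465,-.102,.118],-0.65)
p=ctrl.get_image('wrist'); save(p,'w11'); bub(p)
E
```

```text
tcp [ 0.5796 -0.1021  0.1213] t 27.85 tilt [ 0.1265 -0.0269 -0.9916] jawyaw 179.84 q [-0.307 -0.023  1.883  0.014  1.152  2.834] F [1.49 3.39 6.08] open -0.0001
delta tool [ 0.      0.0332 -0.0009]
turn about tool z (rad, mod pi) 0.0086
[[317, 28, 40, 74, 2758], [317, 105, 37, 49, 1440], [316, 156, 36, 59, 1915]]
dark rows [(np.int32(101), 57), (np.int32(102), 51), (np.int32(103), 52), (np.int32(104), 51), (np.int32(153), 74), (np.int32(154), 49), (np.int32(155), 48), (np.int32(156), 50), (np.int32(214), 57)]
bubble rows [np.int32(28), np.int32(105), np.int32(122), np.int32(123), np.int32(124), np.int32(125), np.int32(126), np.int32(127), np.int32(128), np.int32(129), np.int32(130), np.int32(131), np.int32(132), np.int32(133), np.int32(134), np.int32(135), np.int32(136), np.int32(137), np.int32(138), np.int32(139), np.int32(140), np.int32(141), np.int32(142), np.int32(207), np.int32(208), np.int32(209), np.int32(210), np.int32(211), np.int32(212), np.int32(213)]
```

View pics/w11.png

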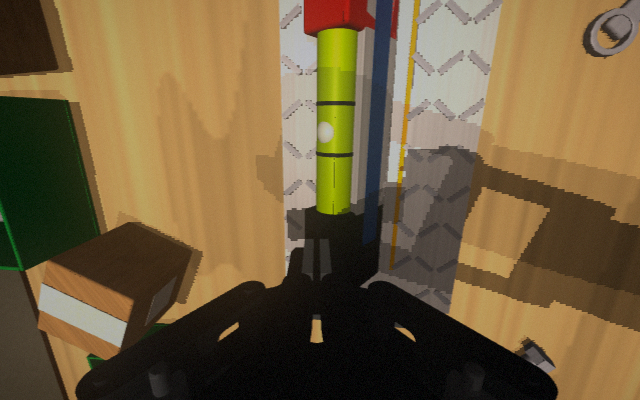

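The push slid off sideways: the TCP is at x = 0.58, the tool tilt has crept to 0.13 rad, and the picture shows the level rolled on its edge, with its side face visible at (375,120). I'll back off gently and look.

>>> apply_moves:
  deltas:
    - [0,0,-0.004,0,-1]
    - [0,0,-0.006,0,-1]
    - [0,0,-0.01,0,-1]
    - [0,0,-0.02,0,-1]
    - [0,0,-0.03,0,-1]
    - [0,0,-0.03,0,-1]
    - [0,0,-0.02,0,-1]
    - [0,0,0,0,-1]

```text
t: 28.9
tool_pos: [0.5627, -0.0996, 0.2479]
tool_rot: [-2.164, 2.174, -0.171]
contact_force: [-0.3, -0.8, 0.1]
opening: -0.0
```

```bash
cat >> h.py <<'E'
def lev(p,T,zlo=.108):
    W,u,v=cloud(p,T)
    m=(abs(W[...,0]-.546)<.06)&(W[...,2]>zlo)&(W[...,2]<.16)&(W[...,1]<-.05)&(W[...,1]>-.29)
    print('level',cv2.minAreaRect(W[m][:,:2].astype(np.float32)),m.sum(),np.linalg.lstsq(np.c_[W[m][:,:2],np.ones(m.sum())],W[m][:,2],rcond=None)[0].round(4))
E
python3 - <<'E'
from h import *
o=ctrl.get_obs()
plan(o,[.5465,-.102,.24],-0.65)
p=ctrl.get_image('wrist'); save(p,'w12'); lev(p,camT(p,o))
p=ctrl.get_image('top'); save(p,'t12'); lev(p,camT(p))
E
```

```text
tcp [ 0.5627 -0.0996  0.2479] t 28.9 tilt [ 0.1271 -0.0302 -0.9914] jawyaw 179.85 q [-0.31  -0.172  1.805  0.01   1.379  2.834] F [-0.31 -0.81  0.13] open -0.0
delta tool [0.0022 0.0171 0.0059]
turn about tool z (rad, mod pi) 0.0087
level ((0.5846322178840637, -0.11353376507759094), (0.04300839826464653, 0.08072831481695175), 0.6863029599189758) 1623 [-0.0013  0.0315  0.113 ]
level ((0.5847472548484802, -0.09790996462106705), (0.051450714468955994, 0.04198338836431503), 88.53514099121094) 225 [-0.0028  0.0205  0.1134]
```

View pics/w12.png

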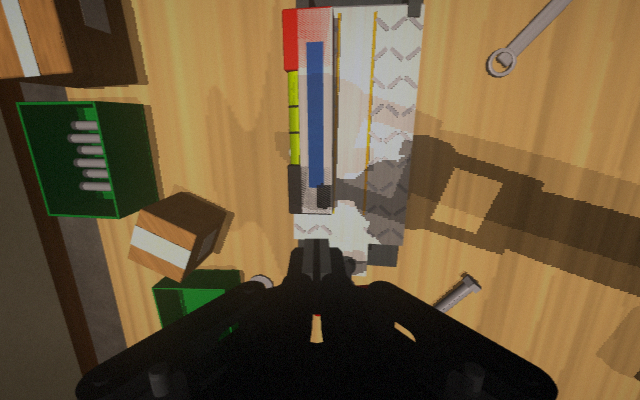

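The level has fallen on its side on the deck, base towards -x and vial facing +x. I'll measure how it lies before recovering.

```bash
python3 - <<'E'
from h import *
o=ctrl.get_obs()
p=ctrl.get_image('wrist'); T=camT(p,o); W,u,v=cloud(p,T)
A=W[...,2]-(.0862+.0608*W[...,1])
m=(A>.018)&(A<.04)&(W[...,0]>.53)&(W[...,0]<.63)&(W[...,1]<-.06)&(W[...,1]>-.29)
print(m.sum(),cv2.minAreaRect(W[m][:,:2].astype(np.float32)),np.median(A[m]),W[m].mean(0))
for y in (-.22,-.17,-.12):
    s=m&(abs(W[...,1]-y)<.01); print(y,W[s].min(0),W[s].max(0))
m=(abs(A)<.012)&(W[...,0]>.48)&(W[...,0]<.54)&(W[...,1]<-.06)&(W[...,1]>-.26)
print('deck plane',np.linalg.lstsq(np.c_[W[m][:,:2],np.ones(m.sum())],W[m][:,2],rcond=None)[0].round(4))
plan(o,[.58,-.165,.2],-0.65)
im=cv2.resize(p['img'][0:240,240:460],None,fx=2.5,fy=2.5); cv2.imwrite('pics/c13.png',im[...,::-1])
E
```

```text
9762 ((0.5879519581794739, -0.1726008504629135), (0.04825995862483978, 0.19962164759635925), 0.9716793298721313) 0.029257947470334514 [ 0.58663454 -0.18091051  0.10399658]
-0.22 [ 0.5645808  -0.22999263  0.09358991] [ 0.61209788 -0.21001217  0.10468315]
-0.17 [ 0.5638142  -0.1798987   0.09457329] [ 0.61034538 -0.1600079   0.10775759]
-0.12 [ 0.56299706 -0.12996274  0.09834427] [ 0.61052664 -0.11001275  0.11010053]
deck plane [-0.0007  0.0604  0.0872]
tcp [ 0.5618 -0.0993  0.2451] t 29.0 tilt [ 0.1231 -0.0289 -0.992 ] jawyaw 179.84 q [-0.31  -0.17   1.807  0.01   1.378  2.834] F [-0.1  -0.11 -0.68] open 0.0001
delta tool [ 0.0643 -0.0127  0.0488]
turn about tool z (rad, mod pi) 0.0085
```

View pics/c13.png

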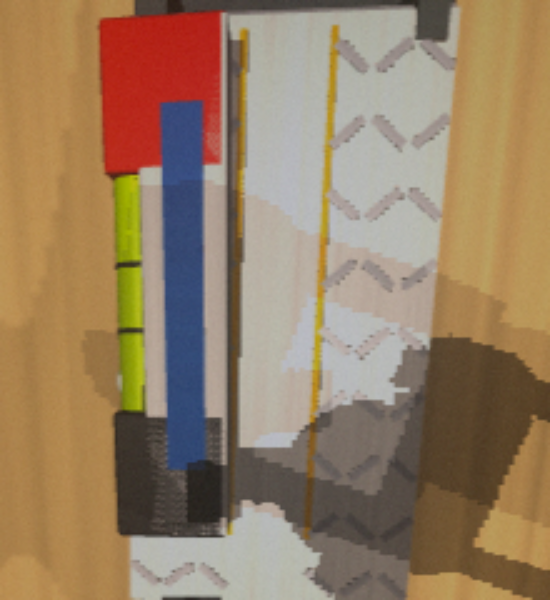

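Plan: straddle the lying level with the open gripper (the lean helps) and put the +x finger on its vial side. Pushing -x while moving up should roll it back onto its base between the fingers.

>>> apply_moves:
  deltas:
    - [0.035,-0.008,0,0,1]
    - [0.04,-0.01,0,0,1]
    - [0,0,0.02,0,1]
    - [0,0,0.03,0,1]
    - [0,0,0,0,1]
    - [0,0,0,0,1]
    - [0,0,0,0,1]
    - [0,0,0,0,1]
  grip_force: 20

```text
t: 30.05
tool_pos: [0.5817, -0.1731, 0.1889]
tool_rot: [-2.173, 2.177, -0.143]
contact_force: [0.1, 0.4, 1.2]
opening: 0.0853
```

```bash
python3 - <<'E'
from h import *
o=ctrl.get_obs()
plan(o,[.578,-.1726,.074],-0.65)
E
```

```text
tcp [ 0.5817 -0.1731  0.1889] t 30.05 tilt [ 0.1097 -0.0213 -0.9937] jawyaw 179.96 q [-0.424 -0.032  1.773  0.027  1.292  2.714] F [0.09 0.44 1.18] open 0.0853
delta tool [-0.0029  0.0163  0.1138]
turn about tool z (rad, mod pi) 0.0106
```

>>> apply_moves:
  deltas:
    - [-0.003,0.004,0.028,0.01,1]
    - [0,0.004,0.03,0,1]
    - [0,0.004,0.03,0,1]
    - [0,0.003,0.022,0,1]
    - [0,0,0.005,0,1]
    - [0,0,0,0,1]
    - [0,0,0,0,1]
    - [0,0,0,0,1]

```text
t: 31.05
tool_pos: [0.586, -0.1745, 0.0808]
tool_rot: [-2.157, 2.181, -0.167]
contact_force: [0.7, -0.4, 0.5]
opening: 0.0854
```

```bash
python3 - <<'E'
from h import *
o=ctrl.get_obs()
plan(o,[.578,-.1726,.074],-0.65)
p=ctrl.get_image('wrist'); save(p,'w14')
E
```

```text
tcp [ 0.586  -0.1745  0.0808] t 31.05 tilt [ 0.126  -0.0282 -0.9916] jawyaw 179.46 q [-0.423  0.08   1.852  0.029  1.083  2.718] F [ 0.73 -0.41  0.48] open 0.0854
delta tool [-0.002   0.0088  0.0057]
turn about tool z (rad, mod pi) 0.0019
```

View pics/w14.png

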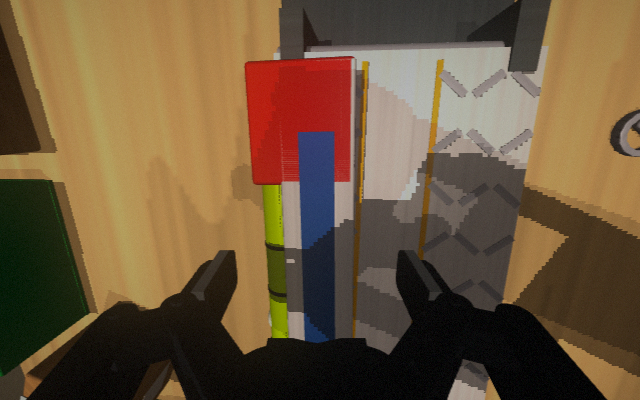

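>>> apply_moves:
  deltas:
    - [0,0.008,0.008,0,1]
    - [0,0.006,0.001,0,1]
    - [0,0.005,-0.002,0,1]
    - [0,0.005,-0.005,0,1]
    - [0,0.005,-0.006,0,1]
    - [0,0.006,-0.006,0,1]
    - [0,0.006,-0.005,0,1]
    - [0,0.004,-0.003,0,1]

```text
t: 32.1
tool_pos: [0.5392, -0.1751, 0.0975]
tool_rot: [-2.153, 2.178, -0.182]
contact_force: [1.6, -1.2, 1.2]
opening: 0.0855
```

```bash
python3 - <<'E'
from h import *
o=ctrl.get_obs()
plan(o,[.578,-.1726,.074],-0.65)
p=ctrl.get_image('wrist'); save(p,'w15')
E
```

```text
tcp [ 0.5392 -0.1751  0.0975] t 32.1 tilt [ 0.1354 -0.0323 -0.9903] jawyaw 179.45 q [-0.461 -0.053  1.956  0.035  1.102  2.679] F [ 1.57 -1.22  1.19] open 0.0855
delta tool [-0.0037 -0.0352  0.0285]
turn about tool z (rad, mod pi) 0.0017
```

View pics/w15.png

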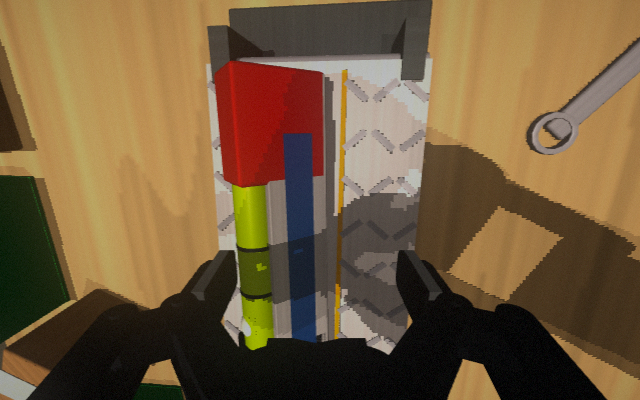

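It's working: the vial face now shows and the level is tipping back, propped on the left finger at (225,270). I'll continue.

>>> apply_moves:
  deltas:
    - [0,0.005,-0.005,0,1]
    - [0,0.005,-0.005,0,1]
    - [0,0.005,-0.004,0,1]
    - [0,0.005,-0.003,0,1]
    - [0,0.005,-0.002,0,1]
    - [0,0.004,0,0,1]
    - [0,0.002,0,0,1]
    - [0,0,0,0,1]

```text
t: 33.15
tool_pos: [0.4998, -0.1725, 0.11]
tool_rot: [-2.156, 2.181, -0.168]
contact_force: [0.8, 0.1, -0.7]
opening: 0.0857
```

```bash
python3 - <<'E'
from h import *
o=ctrl.get_obs()
plan(o,[.578,-.1726,.074],-0.65)
p=ctrl.get_image('wrist'); save(p,'w16')
E
```

```text
tcp [ 0.4998 -0.1725  0.11  ] t 33.15 tilt [ 0.1263 -0.0283 -0.9916] jawyaw 179.45 q [-0.492 -0.158  2.029  0.038  1.145  2.648] F [ 0.83  0.06 -0.71] open 0.0857
delta tool [-0.0018 -0.073   0.0456]
turn about tool z (rad, mod pi) 0.0018
```

View pics/w16.png

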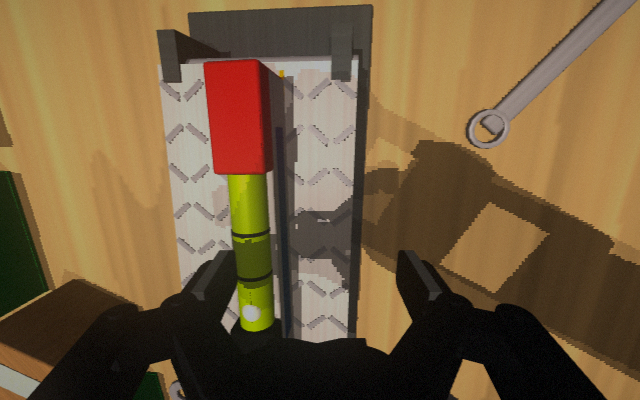

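The level is upright again, top faces up, red end at (237,115). I'll lift out and measure.

>>> apply_moves:
  deltas:
    - [0,-0.006,0,0,1]
    - [0,0,-0.015,0,1]
    - [0,0,-0.03,0,1]
    - [0,0,-0.03,0,1]
    - [0,0,-0.03,0,1]
    - [0,0,-0.01,0,1]
    - [0,0,0,0,1]
    - [0,0,0,0,1]

```text
t: 34.2
tool_pos: [0.492, -0.169, 0.2316]
tool_rot: [-2.157, 2.179, -0.17]
contact_force: [0.6, -0.2, -0.2]
opening: 0.0853
```

```bash
python3 - <<'E'
from h import *
o=ctrl.get_obs()
plan(o,[.45,-.17,.2],-0.65)
p=ctrl.get_image('wrist'); save(p,'w17'); lev(p,camT(p,o))
E
```

```text
tcp [ 0.492  -0.169   0.2316] t 34.2 tilt [ 0.1276 -0.0289 -0.9914] jawyaw 179.51 q [-0.493 -0.294  1.934  0.036  1.376  2.654] F [ 0.63 -0.16 -0.16] open 0.0853
delta tool [0.0006 0.0457 0.026 ]
turn about tool z (rad, mod pi) 0.0028
level ((0.5359638333320618, -0.1732597053050995), (0.028432048857212067, 0.19948317110538483), 0.9349620342254639) 5864 [0.1515 0.053  0.0497]
```

View pics/w17.png

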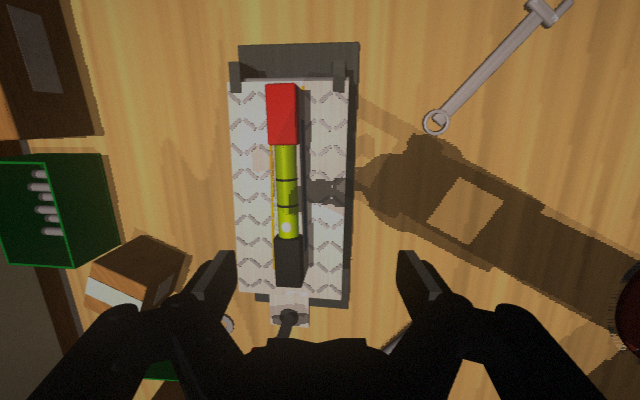

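The level is upright at (0.536, -0.173), still within 25 mm of the seat point. The tool still leans 0.13 rad, which spoiled the push, so I'll try to work that out by pushing the closed fingers against the rigid deck side edge at x = 0.483.

>>> apply_moves:
  deltas:
    - [-0.025,0.025,0,0,-1]
    - [-0.03,0.025,0.01,0,-1]
    - [0,0,0.03,0,-1]
    - [0,0.004,0.035,0,-1]
    - [0,0.005,0.035,0,-1]
    - [0,0.005,0.035,0,-1]
    - [0,0.002,0.015,0,-1]
    - [0,0,0,0,-1]

```text
t: 35.25
tool_pos: [0.4409, -0.1139, 0.0496]
tool_rot: [-2.161, 2.183, -0.149]
contact_force: [-0.3, 0.1, -0.9]
opening: -0.0004
```

```bash
python3 - <<'E'
from h import *
o=ctrl.get_obs()
plan(o,[.45,-.12,.066],-0.65)
E
```

```text
tcp [ 0.4409 -0.1139  0.0496] t 35.25 tilt [ 0.1149 -0.0226 -0.9931] jawyaw 179.48 q [-0.434 -0.261  2.227  0.032  1.063  2.704] F [-0.33  0.05 -0.92] open -0.0004
delta tool [ 0.0064 -0.011  -0.0151]
turn about tool z (rad, mod pi) 0.0022
```

>>> apply_moves:
  deltas:
    - [0,-0.015,-0.006,0,-1]
    - [0,-0.012,0,0,-1]
    - [0,-0.01,0,0,-1]
    - [0,-0.01,0,0,-1]
    - [0,-0.01,0,0,-1]
    - [0,-0.01,0,0,-1]
    - [0,-0.01,0,0,-1]
    - [0,-0.01,0,0,-1]

```text
t: 36.25
tool_pos: [0.4674, -0.1138, 0.0535]
tool_rot: [2.178, -2.168, -0.067]
contact_force: [-47.4, 1.4, 36.1]
opening: 0.0
```

```bash
python3 - <<'E'
from h import *
o=ctrl.get_obs(); print(o['wrist_torque'])
plan(o,[.45,-.12,.066],-0.65)
E
```

```text
[-0.09654876  7.55903625 -0.14512498]
tcp [ 0.4674 -0.1138  0.0535] t 36.25 tilt [-0.0784 -0.0174 -0.9968] jawyaw -179.76 q [-0.368 -0.059  2.041 -0.047  1.227  2.787] F [-47.36   1.41  36.08] open 0.0
delta tool [ 0.0063  0.0183 -0.011 ]
turn about tool z (rad, mod pi) 0.0155
```

>>> apply_moves:
  deltas:
    - [0,0.004,0,0,-1]
    - [0,0.008,0,0,-1]
    - [0,0.015,0,0,-1]
    - [0,0,0,0,-1]
    - [0,0,-0.02,0,-1]
    - [0,0,-0.035,0,-1]
    - [0,0,-0.035,0,-1]
    - [0,0,-0.03,0,-1]

```text
t: 37.25
tool_pos: [0.4548, -0.1121, 0.182]
tool_rot: [2.182, -2.17, -0.056]
contact_force: [0.0, 0.4, -0.4]
opening: 0.0001
```

```bash
python3 - <<'E'
from h import *
o=ctrl.get_obs()
plan(o,[.536,-.10,.16],-0.65)
p=ctrl.get_image('top'); save(p,'t18'); lev(p,camT(p))
E
```

```text
tcp [ 0.4548 -0.1121  0.182 ] t 37.25 tilt [-0.0703 -0.0194 -0.9973] jawyaw -179.72 q [-0.374 -0.253  1.981 -0.044  1.472  2.767] F [ 0.05  0.39 -0.38] open 0.0001
delta tool [-0.012  -0.0826  0.016 ]
turn about tool z (rad, mod pi) 0.0163
level ((0.5356100797653198, -0.10198499262332916), (0.027678100392222404, 0.0615449883043766), 0.6946134567260742) 272 [ 0.0688 -0.0149  0.0888]
```

View pics/t18.png

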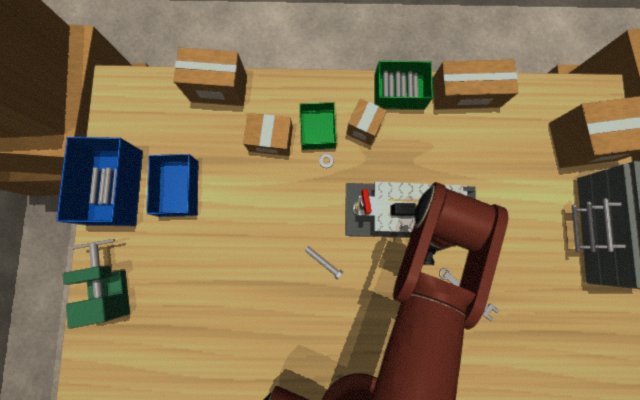

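The push overcorrected: the lean is now -0.07 rad in x. A small opposite push on the deck's +x edge should null it. The top view shows the bystanders undisturbed and clear space beside the deck.

>>> apply_moves:
  deltas:
    - [0,-0.05,-0.008,0,-1]
    - [0,-0.055,-0.004,0,-1]
    - [0,-0.055,0,0,-1]
    - [0,-0.04,0,0,-1]
    - [0,0,0.03,0,-1]
    - [0,0,0.035,0,-1]
    - [0,0,0.035,0,-1]
    - [0,0,0.02,0,-1]

```text
t: 38.3
tool_pos: [0.6695, -0.1146, 0.0682]
tool_rot: [2.195, -2.181, -0.015]
contact_force: [-0.4, -0.2, -0.2]
opening: -0.0
```

```bash
python3 - <<'E'
from h import *
o=ctrl.get_obs()
plan(o,[.628,-.112,.058],-0.65)
E
```

```text
tcp [ 0.6695 -0.1146  0.0682] t 38.3 tilt [-0.04   -0.0268 -0.9988] jawyaw -179.65 q [-0.264  0.338  1.571 -0.038  1.264  2.883] F [-0.4  -0.19 -0.18] open -0.0
delta tool [-0.0032  0.0411  0.0118]
turn about tool z (rad, mod pi) 0.0174
```

>>> apply_moves:
  deltas:
    - [0,0.02,0.01,0,-1]
    - [0,0.02,0.003,0,-1]
    - [0,0.008,0,0,-1]
    - [0,0.008,0,0,-1]
    - [0,0.006,0,0,-1]
    - [0,-0.005,0,0,-1]
    - [0,-0.01,0,0,-1]
    - [0,0,0,0,-1]

```text
t: 39.3
tool_pos: [0.6432, -0.1152, 0.0592]
tool_rot: [2.22, -2.209, 0.05]
contact_force: [0.6, 0.4, 0.1]
opening: -0.0
```

```bash
python3 - <<'E'
from h import *
o=ctrl.get_obs()
plan(o,[.536,-.11,.2],-0.65)
E
```

```text
tcp [ 0.6432 -0.1152  0.0592] t 39.3 tilt [ 0.0156 -0.0294 -0.9994] jawyaw -179.69 q [-0.281  0.262  1.682 -0.026  1.175  2.865] F [0.55 0.42 0.13] open -0.0
delta tool [-0.0016  0.105  -0.1426]
turn about tool z (rad, mod pi) 0.0167
```

Tilt is back to 0.016 rad across. I'll lift over the level with the gripper open, so I can grip the black block by its sides and press while holding it, which means it cannot tip.

>>> apply_moves:
  deltas:
    - [0,0,-0.03,0,-1]
    - [0,0,-0.035,0,-1]
    - [0,0,-0.035,0,0.5]
    - [0,0.015,-0.035,0,0.5]
    - [0,0.03,0,0,0.5]
    - [0,0.035,0,0,0.5]
    - [0,0.025,0,0.01,0.5]
    - [0,0,0,0,0.5]

```text
t: 40.3
tool_pos: [0.5334, -0.1123, 0.1987]
tool_rot: [2.207, -2.219, 0.05]
contact_force: [1.0, -0.8, -0.1]
opening: 0.0638
```

```bash
python3 - <<'E'
from h import *
o=ctrl.get_obs()
p=ctrl.get_image('wrist'); save(p,'w19'); lev(p,camT(p,o))
plan(o,[.536,-.108,.10],0.9)
E
```

```text
level ((0.5361444354057312, -0.1699712574481964), (0.028098369017243385, 0.19197005033493042), 0.965560257434845) 8793 [0.0105 0.0552 0.1257]
tcp [ 0.5334 -0.1123  0.1987] t 40.3 tilt [ 0.0143 -0.0304 -0.9994] jawyaw 179.71 q [-0.331 -0.13   1.846 -0.024  1.403  2.819] F [ 1.01 -0.8  -0.09] open 0.0638
delta tool [-0.0073 -0.0011  0.0985]
turn about tool z (rad, mod pi) -0.0208
```

View pics/w19.png

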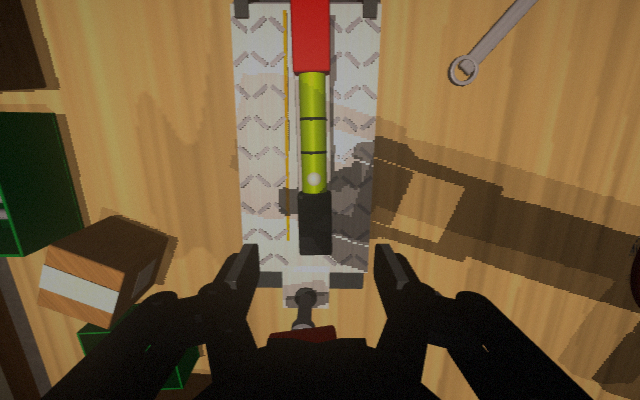

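>>> apply_moves:
  deltas:
    - [-0.005,-0.001,0.02,-0.015,0.5]
    - [0,0,0.03,0,0.5]
    - [0,0,0.03,0,0.5]
    - [0,0,0.018,0,0.5]
    - [0,0,0.005,0,0.5]
    - [0,0,0,0,-1]
    - [0,0,0,0,-1]
    - [0,0,0,0,-1]
  grip_force: 60

```text
t: 41.35
tool_pos: [0.5402, -0.1092, 0.0897]
tool_rot: [2.229, -2.197, 0.048]
contact_force: [0.9, 0.2, -2.7]
opening: 0.0274
```

```bash
python3 - <<'E'
from h import *
o=ctrl.get_obs(); print(o['wrist_torque'])
plan(o,[.536,-.108,.09],0.9)
E
```

```text
[ 0.22319787 -0.00839553  0.06270343]
tcp [ 0.5402 -0.1092  0.0897] t 41.35 tilt [ 0.0141 -0.0294 -0.9995] jawyaw -179.17 q [-0.323 -0.003  1.917 -0.025  1.205  2.813] F [ 0.87  0.16 -2.71] open 0.0274
delta tool [-0.0013  0.0042 -0.0004]
turn about tool z (rad, mod pi) -0.0011
```

>>> apply_moves:
  deltas:
    - [0,0,0.003,0,-1]
    - [0,0,0.003,0,-1]
    - [0,0,0.003,0,-1]
    - [0,0,0.003,0,-1]
    - [0,0,0.003,0,-1]
    - [0,0,0.003,0,-1]
    - [0,0,0.003,0,-1]
    - [0,0,0.003,0,-1]

```text
t: 42.35
tool_pos: [0.5425, -0.1079, 0.0796]
tool_rot: [2.225, -2.202, 0.048]
contact_force: [-5.4, 6.3, 7.5]
opening: 0.0274
```

```bash
python3 - <<'E'
from h import *
o=ctrl.get_obs(); print(o['wrist_torque'])
plan(o,[.536,-.108,.09],0.9)
p=ctrl.get_image('wrist'); save(p,'w20')
E
```

```text
[ 0.06220801  1.11166489 -0.41634853]
tcp [ 0.5425 -0.1079  0.0796] t 42.35 tilt [ 0.0142 -0.0289 -0.9995] jawyaw -179.39 q [-0.319  0.014  1.918 -0.025  1.186  2.821] F [-5.42  6.28  7.47] open 0.0274
delta tool [ 0.0003  0.0063 -0.0105]
turn about tool z (rad, mod pi) -0.0051
```

View pics/w20.png

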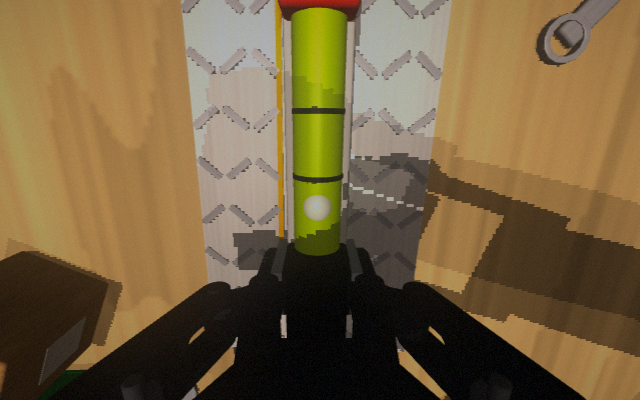

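Stable, and the bubble is heading back to the middle as it settles. I'll continue pressing.

>>> apply_moves:
  deltas:
    - [0,0.0005,0.003,0,-1]
    - [0,0.0005,0.003,0,-1]
    - [0,0.0005,0.003,0,-1]
    - [0,0.0005,0.003,0,-1]
    - [0,0.0005,0.003,0,-1]
    - [0,0.0005,0.003,0,-1]
    - [0,0.0005,0.003,0,-1]
    - [0,0.0005,0.003,0,-1]

```text
t: 43.4
tool_pos: [0.5425, -0.108, 0.0793]
tool_rot: [2.222, -2.202, 0.05]
contact_force: [-7.1, 5.1, 13.9]
opening: 0.0274
```

```bash
python3 - <<'E'
from h import *
o=ctrl.get_obs(); print(o['wrist_torque'])
plan(o,[.536,-.108,.09],0.9)
p=ctrl.get_image('wrist'); save(p,'w21'); T=camT(p,o)
W,u,v=cloud(p,T); m=(abs(W[...,2]-.075)<.015)&(W[...,0]>.485)&(W[...,0]<.515)&(W[...,1]<-.08)&(W[...,1]>-.26)
print('deck plane',m.sum(),np.linalg.lstsq(np.c_[W[m][:,:2],np.ones(m.sum())],W[m][:,2],rcond=None)[0].round(4))
E
```

```text
[ 0.15053158  1.61519998 -0.31600664]
tcp [ 0.5425 -0.108   0.0793] t 43.4 tilt [ 0.014  -0.0316 -0.9994] jawyaw -179.47 q [-0.318  0.015  1.919 -0.028  1.185  2.825] F [-7.07  5.05 13.89] open 0.0274
delta tool [ 0.0003  0.0063 -0.0108]
turn about tool z (rad, mod pi) -0.0064
deck plane 15206 [-0.0029  0.0023  0.0721]
```

View pics/w21.png

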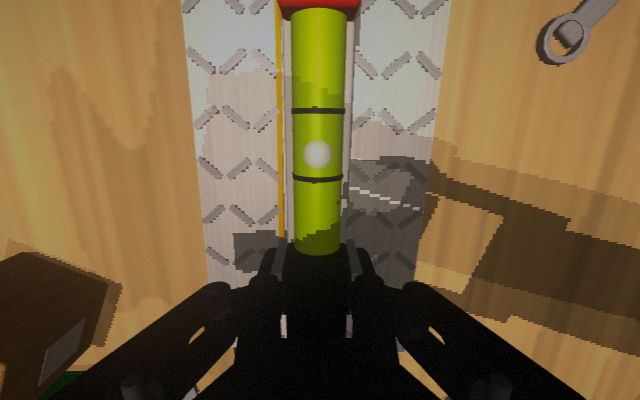

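>>> apply_moves:
  deltas:
    - [0,0.0005,0.003,0,-1]
    - [0,0.0005,0.003,0,-1]
    - [0,0.0005,0.003,0,-1]
    - [0,0.0005,0.003,0,-1]
    - [0,0.0005,0.003,0,-1]
    - [0,0.0005,0.003,0,-1]
    - [0,0.0005,0.003,0,-1]
    - [0,0.0005,0.003,0,-1]

```text
t: 44.45
tool_pos: [0.5425, -0.108, 0.0792]
tool_rot: [2.221, -2.202, 0.052]
contact_force: [-7.1, 4.5, 14.4]
opening: 0.0274
```

>>> apply_moves:
  deltas:
    - [0,0.0005,0.003,0,-1]
    - [0,0.0005,0.003,0,-1]
    - [0,0.0005,0.003,0,-1]
    - [0,0.0005,0.003,0,-1]
    - [0,0.0005,0.003,0,-1]
    - [0,0.0005,0.003,0,-1]
    - [0,0.0005,0.003,0,-1]
    - [0,0.0005,0.003,0,-1]

```text
t: 45.45
tool_pos: [0.5425, -0.108, 0.0792]
tool_rot: [2.22, -2.202, 0.053]
contact_force: [-7.7, 4.2, 14.5]
opening: 0.0274
```

```bash
python3 - <<'E'
from h import *
o=ctrl.get_obs(); print(o['wrist_torque'])
plan(o,[.536,-.108,.09],0.9)
p=ctrl.get_image('wrist'); save(p,'w22'); T=camT(p,o); bub(p)
W,u,v=cloud(p,T)
m=(abs(W[...,2]-.075)<.015)&(W[...,0]>.485)&(W[...,0]<.515)&(W[...,1]<-.08)&(W[...,1]>-.26)
print('deck plane',m.sum(),np.linalg.lstsq(np.c_[W[m][:,:2],np.ones(m.sum())],W[m][:,2],rcond=None)[0].round(4))
m=(abs(W[...,2]-.112)<.012)&(abs(W[...,0]-.54)<.05)&(W[...,1]<-.1)&(W[...,1]>-.29)
print('level',cv2.minAreaRect(W[m][:,:2].astype(np.float32)))
E
```

```text
[ 0.28646064  1.53656822 -0.25122256]
tcp [ 0.5425 -0.108   0.0792] t 45.45 tilt [ 0.014  -0.0342 -0.9993] jawyaw -179.52 q [-0.317  0.014  1.919 -0.03   1.184  2.828] F [-7.67  4.24 14.46] open 0.0274
delta tool [ 0.0003  0.0063 -0.0108]
turn about tool z (rad, mod pi) -0.0073
[[291, 8, 56, 100, 5217], [293, 113, 50, 64, 2390], [294, 179, 47, 76, 2829]]
dark rows [(np.int32(108), 53), (np.int32(109), 50), (np.int32(110), 50), (np.int32(111), 49), (np.int32(112), 49), (np.int32(113), 80), (np.int32(177), 52), (np.int32(178), 44), (np.int32(179), 44), (np.int32(180), 46), (np.int32(181), 63), (np.int32(234), 84), (np.int32(235), 83), (np.int32(236), 83), (np.int32(237), 77), (np.int32(238), 76), (np.int32(239), 75), (np.int32(240), 72), (np.int32(241), 70), (np.int32(242), 70), (np.int32(243), 69), (np.int32(244), 69), (np.int32(245), 69), (np.int32(246), 70), (np.int32(247), 69), (np.int32(248), 68), (np.int32(249), 68), (np.int32(250), 67), (np.int32(251), 64), (np.int32(252), 61), (np.int32(253), 55), (np.int32(254), 46)]
bubble rows [np.int32(8), np.int32(9), np.int32(10), np.int32(107), np.int32(137), np.int32(138), np.int32(139), np.int32(140), np.int32(141), np.int32(142), np.int32(143), np.int32(144), np.int32(145), np.int32(146), np.int32(147), np.int32(148), np.int32(149), np.int32(150), np.int32(151), np.int32(152), np.int32(153), np.int32(154), np.int32(155), np.int32(156), np.int32(157), np.int32(158), np.int32(159), np.int32(160), np.int32(161), np.int32(162), np.int32(163), np.int32(164), np.int32(175), np.int32(176), np.int32(182), np.int32(183), np.int32(221), np.int32(222), np.int32(223), np.int32(224), np.int32(225), np.int32(226), np.int32(227), np.int32(228), np.int32(229), np.int32(230), np.int32(231), np.int32(232), np.int32(233)]
deck plane 15177 [-0.0014  0.0022  0.0713]
level ((0.5423107743263245, -0.15976735949516296), (0.07167824357748032, 0.11993033438920975), 1.1224819421768188)
```

View pics/w22.png

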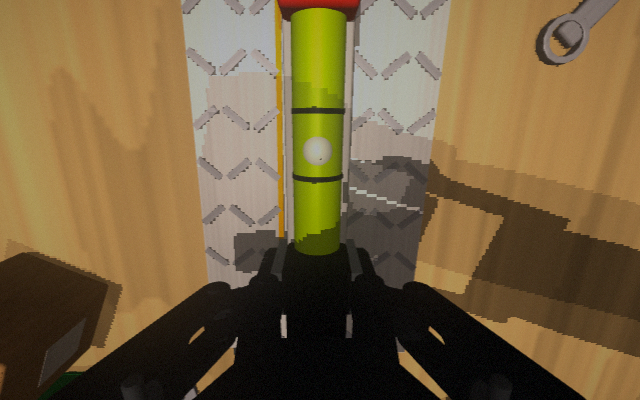

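The last checks pass:
- **Bubble:** 2.2 mm from the middle and wholly between the lines, steady for over a second.
- **Shelf slope:** 0.002 rad from depth.
- **Push:** 14.5 N down, with z no longer moving, so the shelf is seated.

I'm handing it in.

```bash
python3 - <<'E'
from h import *
print(ctrl.finish_job())
E
```

```text
the job is handed in; nothing more can be done
None
```

I handed the job in at 45.5 s with the gripper still pressing the level down. The shelf is level by both of my measurements, and the bubble sits between the lines.

**What I did:** I laid the spirit level between the yellow lines and pressed it. The bubble read 24 mm towards the hinge, so I turned the T-bar about 1.46 rad clockwise.

**What went wrong:** On the second press the fingers slid sideways and the level fell on its side on the shelf. I rolled it back upright with an open finger. I then worked out the tool's lean by pushing against the shelf's side edges; the first of those pushes reached about 47 N at the fingers. After that I gripped the level's black end block and pressed it that way.

**Last checks:**
- **Bubble:** settled 2.2 mm off the middle, towards the foot end, wholly between the lines.
- **Shelf slope:** 0.0022 rad from depth, which agrees with the bubble.
- **Push:** about 14.5 N down, plus 7.7 N and 4.2 N sideways. The height stayed still under continued pushing, so I take the shelf to be seated on its collar. I could not measure that contact directly.
- **Level position:** my last full measurement, before gripping, put it about 10 mm to one side of the middle and within 2 mm lengthwise. The gripper then moved about 6 mm towards the middle. The final depth fit of the level mixed in other surfaces, so I did not use it.
- **Bystanders:** the top view at 37 s showed none moved. I took no later full view.

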